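Set up the test conveyor for its next run

ROBOT

A 6-joint arm with a two-finger parallel gripper is mounted at the origin on the work surface. World frame = base frame: x ahead of the robot, y to its left, z up, the work surface at z = 0. Lengths are in m, angles in rad, forces in N, time in s.
With the tool pointing down it reaches from about 0.25 to 0.725 m from the base axis. Payload 4 kg.
Tool frame: the origin (TCP) lies midway between the tips of the shut fingers; the grasp point (between the pads) lies 19 mm behind it; z points along the fingers, y is the direction in which the jaws open and shut (so a half turn about z gives the same grasp; the last joint's range is limited). The gripper opens to 85 mm and grips with 20 to 120 N. Pads are 22 mm wide; open, the fingers measure 114 mm over their backs; the gripper's body (76 mm by 85 mm) begins 54 mm behind the grasp point. The pads swing forward as they close: fully open they stand 13 mm farther back than shut.
Start: joints at [1.322, 0.241, 0.005, 1.335, 0, 1.571], TCP at [0.123, 0.485, 0.231] pointing down, gripper open.
Joint ranges: [-2.72, 2.72], [-1.05, 1.87], [-1.09, 1.28], [-1.99, 2.15], [-1.42, 1.44], [-3.14, 3.14]. Speed limits (rad/s): [2.79, 2.79, 3.14, 3.14, 3.14, 3.14].

INTERFACE

Orientations are given as a unit quaternion [x, y, z, w].
In Python, from workcell import get_obs, camera, camera_model, job_done, masks_of gives the robot as it stands.
- The arm moves only by the tool jog_arm, never from a script. Its argument "deltas" is a list that holds one entry, the list of rows, each a list of 7 numbers: the shift along the tool's x, y, z in mm, then the turn, a rotation vector about the tool's x, y, z in degrees, then the finger opening in mm, from 0 to 85.4. A call has 1 to 5 rows; each row shifts and turns the pose as measured when the row begins, along the tool's axes as they then stand; what a row does not reach is not made up. A row lasts 1/10 s, in which the tool goes at most 50 mm and 8.59 degrees, less where a joint would pass 70% of its speed; a pose out of reach is approached as far as the arm can. A call with a gripper value outside its range is refused whole. The fingers move at their own pace and stop on an object; the grip force is fixed at half the most. Time passes only in rows, so rows that do not move let the fingers close. It gives the time, the measured TCP pose, the force and the opening at its end, in the units of the state.
- get_obs(): the state, without advancing time (a new reading comes with each control period).
- camera(name): name is "side" or "top"; returns the picture (400x640x3 uint8, red, green, blue); there is no depth.
- camera_model(name): a dict with "fovy" (degrees; the focal length in pixels is half the picture's height over the tangent of half this angle, whatever the lens; pixels are square), "cx", "cy" (the principal point, pixels), "pose" (4x4, takes a point from camera to world coordinates). Camera axes: x right, y down, z forward; pixel columns grow to the right and rows downward; lengths in m; the calibration is good to about 2 mm. A picture is of the moment at which its call begins. camera_model takes no time and is no camera call.
- job_done(): hands the job in, once; it reports no verdict.
Trained networks look in the newest picture that a camera, given by its name, has taken for a name from the list of things; names that differ only in an ending like _2 or _b are one class to them, and where a whole thing is asked for, a point or a joint stands for the part that bears it (a point fixed in the world has none). Each returns a list of dicts, best first, with "conf" (0 to 1); they miss things now and then, are a little off and sometimes report something else, mostly with a low value. They report only what shows in the picture. A call takes as long as a camera call.
- masks_of(target, camera): "pixels" (400x640 bool, what is visible of it) and "at" ([column, row] in pixels, amid what is visible of it).
The state is a dict: "clock": time; "joint_pos": joint angles; "joint_vel": joint speeds; "tau": joint torques, N m; "eef_pos": TCP position; "tool_rot": TCP orientation; "ft_force": force on the tool from outside, world axes, zero at the start; "ft_torque": the same for the moment, N m; "grip_width": finger opening in m.
Only numpy, scipy, OpenCV 4.12 (cv2) and the standard library are available. Lean on these libraries where they do the work, as an engineer would, in place of code of your own. Each camera call takes 0.05 s, during which the arm holds its last target. There are 200 camera calls.

TASK

First take the wooden push block and sweep every leftover printed piece along the belt into the bin at its end, without touching the pieces with the gripper itself, and only then load the rollers: take them one after another from the front of the gravity lane, until the lane is empty, and lay each in a saddle of its own on the carrier, centred and lying square across the belt. Stand the push block back upright in the middle of its rubber mat, and once all rollers are loaded push the run switch fully over to on. Leave the other things on the bench where they are.

Things in the scene. Friction and masses are not known exactly. Their poses are not given: they have to be found in the camera images.
- conveyor: belt conveyor, fixed; the black belt stands still, 106 mm wide, top 70 mm above the bench. Origin on the bench under the belt's centreline; y along the belt towards the bin: the belt spans y = -310 to +330 mm. Aluminium rails beside the belt, 106 mm apart, 12 mm thick, tops 14 mm above the belt
- carrier: carrier fixed on the belt: black plate 80 x 272 x 6 mm, six grey cross ribs (44 mm long, tops at 18 mm) forming five saddles with 27 mm gaps. Origin at the centre of its underside; x across the belt, y towards the bin; it ends 137 mm either way along y. A seated roller lies along x, its centre at x = 0, y = -100, -50, 0, 50 or 100 mm, z = 33 mm
- bin: grey open scrap bin fixed on the bench against the belt's end, 170 (x) x 130 (y) x 55 mm high, walls 4 mm, its rim 15 mm below the belt's top, a 45 degree chute plate inside from the belt side's rim down to mid-floor. Origin at the centre of its underside; y points away from the belt
- lane: sloped aluminium gravity lane, fixed. Origin on the bench right below the centre of the front roller, which rests at 60 mm height against a 21 mm stop; y points downhill, x along the rollers. Slope 0.24 rad. At the front place only 4.5 mm lips, 67 mm over all; from 28 mm uphill of it walls and inturned top flanges (73 mm wide, 95 mm high there, 34 mm slot between): only the front roller can be taken, the next rolls down
- roller1: aluminium conveyor roller, a plain cylinder 40 mm in diameter and 56 mm long, flat ends, 100 to 200 g, one of four or five in the lane (None if absent). Origin at its centre; x is its axis (y and z turn as it rolls)
- roller2: aluminium conveyor roller, a plain cylinder 40 mm in diameter and 56 mm long, flat ends, 100 to 200 g, one of four or five in the lane (None if absent). Origin at its centre; x is its axis (y and z turn as it rolls)
- roller3: aluminium conveyor roller, a plain cylinder 40 mm in diameter and 56 mm long, flat ends, 100 to 200 g, one of four or five in the lane (None if absent). Origin at its centre; x is its axis (y and z turn as it rolls)
- roller4: aluminium conveyor roller, a plain cylinder 40 mm in diameter and 56 mm long, flat ends, 100 to 200 g, one of four or five in the lane (None if absent). Origin at its centre; x is its axis (y and z turn as it rolls)
- roller5: aluminium conveyor roller, a plain cylinder 40 mm in diameter and 56 mm long, flat ends, 100 to 200 g, one of four or five in the lane (None if absent). Origin at its centre; x is its axis (y and z turn as it rolls)
- piece1: a leftover white 3D-printed test piece on the belt, 20 g; a 24 mm cube. Origin at the centre of its underside. None if absent (three to five are there)
- piece2: a leftover white 3D-printed test piece on the belt, 20 g; a 24 mm cube. Origin at the centre of its underside. None if absent (three to five are there)
- piece3: a leftover white 3D-printed test piece on the belt, 20 g; a 24 mm cube. Origin at the centre of its underside. None if absent (three to five are there)
- piece4: a leftover white 3D-printed test piece on the belt, 20 g; a clip, base 32 x 20 x 12 mm with a 10 mm high lug at one end. Origin at the centre of its underside. None if absent (three to five are there)
- piece5: a leftover white 3D-printed test piece on the belt, 20 g; a clip, base 32 x 20 x 12 mm with a 10 mm high lug at one end. Origin at the centre of its underside. None if absent (three to five are there)
- pusher: wooden push block: block 60 (x) x 44 (y) x 34 mm high with an upright square handle, 26 x 26 mm, faces along x and y, from 34 to 86 mm height on its middle; about 180 g, stands by itself. Origin at the centre of its underside. Its 60 mm faces (towards +y and -y) do the sweeping; it covers a little over half the belt's width
- mat: black rubber mat fixed on the bench, 130 x 100 x 3 mm, the push block's place. Origin at the centre of its underside
- runswitch_base: grey base of the conveyor's run switch, 70 (x) x 50 (y) x 25 mm, fixed. Origin at the centre of its underside; the lever swings from its -x side (off) to its +x side (on) about an axle 22 mm above the bench along y
- runswitch (a joint): run switch lever, rad: 0 off (leaning 0.5 rad to the base's -x), 1.0 fully on (leaning 0.5 rad to its +x). Stiff: stays where it is left, moves with under 2 N
- runswitch_tip (a point): centre of the ball, 26 mm in diameter, at the lever's end, 80 mm from the axle
- motor: bystander: stepper motor 42 x 42 x 36 mm, shaft up 20 mm more. Origin under its centre
- terminal: bystander, not always there: black terminal block 42 x 16 x 12 mm. Origin under its centre
- multimeter: bystander: multimeter 145 x 75 x 32 mm. Origin under its centre
- mug: bystander: white mug, 80 mm across, 90 mm high. Origin under its centre
- driver: bystander: screwdriver 200 mm long lying along its x. Origin under its middle

How it is judged:
On the way, in this order (a step that is already met when the one before it is completed fails the run):
1. all printed pieces lie in the bin (x of piece1 in the frame of bin between -0.085 and 0.085 m and y of piece1 in the frame of bin between -0.066 and 0.066 m and z of each of piece1, piece2, piece3, piece4, piece5 in the frame of bin below 0.068 m and x of piece2 in the frame of bin between -0.085 and 0.085 m and y of piece2 in the frame of bin between -0.066 and 0.066 m and x of piece3 in the frame of bin between -0.085 and 0.085 m and y of piece3 in the frame of bin between -0.066 and 0.066 m and x of piece4 in the frame of bin between -0.085 and 0.085 m and y of piece4 in the frame of bin between -0.066 and 0.066 m and x of piece5 in the frame of bin between -0.085 and 0.085 m and y of piece5 in the frame of bin between -0.066 and 0.066 m), for 0.2 s.
2. every roller lies in a saddle, the run switch still off (x of roller1 in the frame of carrier between -0.012 and 0.012 m and z of roller1 in the frame of carrier between 0.027 and 0.0375 m and angle between the x axis of each of roller1, roller2, roller3, roller4, roller5 and the x axis of carrier, either way round below 0.2 rad and (y of roller1 in the frame of carrier between -0.107 and -0.093 m or y of roller1 in the frame of carrier between -0.057 and -0.043 m or y of roller1 in the frame of carrier between -0.007 and 0.007 m or y of roller1 in the frame of carrier between 0.043 and 0.057 m or y of roller1 in the frame of carrier between 0.093 and 0.107 m) and x of roller2 in the frame of carrier between -0.012 and 0.012 m and z of roller2 in the frame of carrier between 0.027 and 0.0375 m and (y of roller2 in the frame of carrier between -0.107 and -0.093 m or y of roller2 in the frame of carrier between -0.057 and -0.043 m or y of roller2 in the frame of carrier between -0.007 and 0.007 m or y of roller2 in the frame of carrier between 0.043 and 0.057 m or y of roller2 in the frame of carrier between 0.093 and 0.107 m) and x of roller3 in the frame of carrier between -0.012 and 0.012 m and z of roller3 in the frame of carrier between 0.027 and 0.0375 m and (y of roller3 in the frame of carrier between -0.107 and -0.093 m or y of roller3 in the frame of carrier between -0.057 and -0.043 m or y of roller3 in the frame of carrier between -0.007 and 0.007 m or y of roller3 in the frame of carrier between 0.043 and 0.057 m or y of roller3 in the frame of carrier between 0.093 and 0.107 m) and x of roller4 in the frame of carrier between -0.012 and 0.012 m and z of roller4 in the frame of carrier between 0.027 and 0.0375 m and (y of roller4 in the frame of carrier between -0.107 and -0.093 m or y of roller4 in the frame of carrier between -0.057 and -0.043 m or y of roller4 in the frame of carrier between -0.007 and 0.007 m or y of roller4 in the frame of carrier between 0.043 and 0.057 m or y of roller4 in the frame of carrier between 0.093 and 0.107 m) and x of roller5 in the frame of carrier between -0.012 and 0.012 m and z of roller5 in the frame of carrier between 0.027 and 0.0375 m and (y of roller5 in the frame of carrier between -0.107 and -0.093 m or y of roller5 in the frame of carrier between -0.057 and -0.043 m or y of roller5 in the frame of carrier between -0.007 and 0.007 m or y of roller5 in the frame of carrier between 0.043 and 0.057 m or y of roller5 in the frame of carrier between 0.093 and 0.107 m) and linear speed of each of roller1, roller2, roller3, roller4, roller5 below 0.03 m/s and value of joint runswitch below 0.4 rad), for 0.2 s.
3. the run switch is on (value of joint runswitch above 0.85 rad), for 0.2 s.
At the end, for the whole second after the job is handed in: All pieces are in the bin, below the belt's top; every roller lies fully down in its own saddle (within 12 mm of the carrier's middle line, square within 0.2 rad); the push block stands upright, within 40 mm of the mat's middle; the run switch is past 0.85 rad; all at rest (all of step 1 and x of roller1 in the frame of carrier between -0.012 and 0.012 m and z of roller1 in the frame of carrier between 0.027 and 0.0375 m and angle between the x axis of each of roller1, roller2, roller3, roller4, roller5 and the x axis of carrier, either way round below 0.2 rad and (y of roller1 in the frame of carrier between -0.107 and -0.093 m or y of roller1 in the frame of carrier between -0.057 and -0.043 m or y of roller1 in the frame of carrier between -0.007 and 0.007 m or y of roller1 in the frame of carrier between 0.043 and 0.057 m or y of roller1 in the frame of carrier between 0.093 and 0.107 m) and x of roller2 in the frame of carrier between -0.012 and 0.012 m and z of roller2 in the frame of carrier between 0.027 and 0.0375 m and (y of roller2 in the frame of carrier between -0.107 and -0.093 m or y of roller2 in the frame of carrier between -0.057 and -0.043 m or y of roller2 in the frame of carrier between -0.007 and 0.007 m or y of roller2 in the frame of carrier between 0.043 and 0.057 m or y of roller2 in the frame of carrier between 0.093 and 0.107 m) and x of roller3 in the frame of carrier between -0.012 and 0.012 m and z of roller3 in the frame of carrier between 0.027 and 0.0375 m and (y of roller3 in the frame of carrier between -0.107 and -0.093 m or y of roller3 in the frame of carrier between -0.057 and -0.043 m or y of roller3 in the frame of carrier between -0.007 and 0.007 m or y of roller3 in the frame of carrier between 0.043 and 0.057 m or y of roller3 in the frame of carrier between 0.093 and 0.107 m) and x of roller4 in the frame of carrier between -0.012 and 0.012 m and z of roller4 in the frame of carrier between 0.027 and 0.0375 m and (y of roller4 in the frame of carrier between -0.107 and -0.093 m or y of roller4 in the frame of carrier between -0.057 and -0.043 m or y of roller4 in the frame of carrier between -0.007 and 0.007 m or y of roller4 in the frame of carrier between 0.043 and 0.057 m or y of roller4 in the frame of carrier between 0.093 and 0.107 m) and x of roller5 in the frame of carrier between -0.012 and 0.012 m and z of roller5 in the frame of carrier between 0.027 and 0.0375 m and (y of roller5 in the frame of carrier between -0.107 and -0.093 m or y of roller5 in the frame of carrier between -0.057 and -0.043 m or y of roller5 in the frame of carrier between -0.007 and 0.007 m or y of roller5 in the frame of carrier between 0.043 and 0.057 m or y of roller5 in the frame of carrier between 0.093 and 0.107 m) and horizontal distance between pusher and mat below 0.04 m and angle between pusher's own z axis and vertical below 0.1 rad and z of pusher in the frame of mat below 0.012 m and linear speed of each of roller1, roller2, roller3, roller4, roller5, pusher below 0.03 m/s and value of joint runswitch above 0.85 rad); the robot touches nothing.
It fails at once if the gripper touches a printed piece (contact force between the fingers and piece1 above 1 N or contact force between the fingers and piece2 above 1 N or contact force between the fingers and piece3 above 1 N or contact force between the fingers and piece4 above 1 N or contact force between the fingers and piece5 above 1 N).
It fails at once if a bystander is shifted by more than 4 cm (distance of any of motor, terminal, multimeter, mug, driver from where it was at the start of the episode above 0.04 m).
Of piece1, piece2, piece3, piece4, piece5 only 3 to 5 are there at a start; the rules pass over those that are not, and their reading is None.
Of roller5, terminal only 1 to 2 are there at a start; the rules pass over those that are not, and their reading is None.
At some moment in a run one of piece1, piece2, piece3, piece4, piece5, pusher may be knocked a few centimetres aside while the robot is not near it.
It also fails if it takes over 200 s, if anything falls off the work surface, if the arm or the gripper's body presses on something with over 40 N, if the wrist force passes 120 N, or if a joint passes its speed limit or range.

## Working session

There is one attempt and no reset: what is moved stays moved. The work goes in short steps, Python scripts to look and compute and a tool call to move; the robot and the scene stay as the last step left them, time stands still between calls to the robot, and variables do not carry over. Pictures are saved under pics/ and viewed, about 12 in all and at most 16, crops included, and the job is handed in when it is done.

Besides the shell and the picture viewer there is one more tool, called after "Emit:" by a JSON object that holds its "method" and its "body", one argument or row to a line. jog_arm: Moves the arm, as the interface text tells. Its arguments: {"type":"object","properties":{"deltas":{"type":"array"}},"required":["deltas"]}

```bash
mkdir -p pics; ls
cat > h.py <<'E'
import numpy as np, cv2
from workcell import *
def snap(n,f):
    im=camera(n); cv2.imwrite('pics/'+f,im[:,:,::-1]); return im
def K(n):
    m=camera_model(n); f=200/np.tan(np.radians(m['fovy'])/2); return f,m['cx'],m['cy'],np.array(m['pose'])
def ray(n,u,v,z):
    f,cx,cy,P=K(n); d=P[:3,:3]@np.array([(u-cx)/f,(v-cy)/f,1]); o=P[:3,3]
    return (o+d*(z-o[2])/d[2])
def proj(n,p):
    f,cx,cy,P=K(n); q=P[:3,:3].T@(np.array(p)-P[:3,3]); return [cx+f*q[0]/q[2],cy+f*q[1]/q[2]]
E
python3 - <<'E'
from h import *
for n in('top','side'):
    snap(n,n+'0.png'); m=camera_model(n); print(n,m['fovy'],m['cx'],m['cy'],np.round(m['pose'],3).tolist())
np.set_printoptions(precision=3,suppress=True)
for t,z in [('conveyor',.07),('carrier',.08),('bin',.05),('lane',.06),('roller1',.06),('piece1',.09),('piece4',.08),('pusher',.04),('mat',.003),('runswitch_base',.02),('runswitch_tip',.09),('mug',.09),('motor',.03),('multimeter',.03),('driver',.01)]:
    for r in masks_of(t,'top')[:6]:
        u,v=r['at']; print(t,round(r['conf'],2),np.round(r['at']),ray('top',u,v,z)[:2],r['pixels'].sum(), cv2.minAreaRect(np.argwhere(r['pixels'])[:,::-1].astype(np.float32)))
o=get_obs();print(o['tool_rot'],o['clock'])
E
```

```text
pics
top 46.12982670317124 317.9794638629185 191.53393872050094 [[-0.015, -0.997, 0.076, 0.489], [-1.0, 0.017, 0.02, -0.034], [-0.022, -0.076, -0.997, 1.357], [0.0, 0.0, 0.0, 1.0]]
side 54.34142959196864 313.51260949659945 199.88759086468687 [[0.742, -0.492, 0.455, 0.164], [-0.67, -0.557, 0.491, -0.519], [0.012, -0.669, -0.743, 0.833], [0.0, 0.0, 0.0, 1.0]]
conveyor 0.38 [250. 177.] [0.631 0.178] 79 ((248.5, 173.5), (11.0, 7.0), 90.0)
conveyor 0.29 [216. 256.] [0.416 0.274] 405 ((220.5, 259.5), (21.0, 19.0), 90.0)
carrier 0.82 [385. 173.] [ 0.635 -0.192] 2931 ((382.5433044433594, 174.95257568359375), (30.286909103393555, 100.98663330078125), 87.39744567871094)
bin 0.85 [183. 182.] [0.624 0.371] 2865 ((183.73410034179688, 185.43695068359375), (62.231597900390625, 50.56658172607422), 87.91743469238281)
lane 0.73 [455. 262.] [ 0.39  -0.378] 1823 ((438.39111328125, 262.589111328125), (93.0359878540039, 32.537715911865234), 5.710593223571777)
lane 0.34 [336. 232.] [ 0.476 -0.054] 94 ((338.3965759277344, 233.2586212158203), (8.727681159973145, 15.412713050842285), 21.801406860351562)
lane 
[... 1500 characters left out ...]
5, 123.71768951416016), (29.535091400146484, 40.478370666503906), 48.179832458496094)
motor 0.54 [289. 256.] [0.41  0.076] 207 ((289.0943298339844, 255.3302001953125), (14.422857284545898, 14.834939002990723), 74.05460357666016)
multimeter 0.95 [255. 128.] [0.776 0.171] 1288 ((254.20204162597656, 128.17889404296875), (50.24575424194336, 26.648664474487305), 88.49256896972656)
multimeter 0.2 [453. 260.] [ 0.394 -0.379] 2023 ((438.3170471191406, 262.1463317871094), (94.52937316894531, 33.12945556640625), 6.34019136428833)
driver 0.73 [323. 103.] [ 0.851 -0.025] 351 ((321.1225280761719, 114.47396850585938), (8.5658597946167, 67.18524169921875), 3.9451863765716553)
[0.124 0.992 0.    0.   ] 0.85
```

Run:
```python
import cv2
a=cv2.imread('pics/top0.png')[150:290,140:500]; cv2.imwrite('pics/a.png',cv2.resize(a,None,fx=2.2,fy=2.2,interpolation=3))
a=cv2.imread('pics/side0.png'); cv2.imwrite('pics/b.png',cv2.resize(a,None,fx=1.25,fy=1.25,interpolation=3))
```

```text
(no output)
```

View pics/a.png

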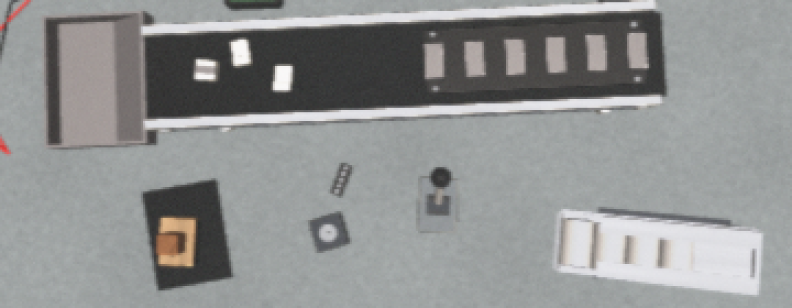

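View pics/b.png

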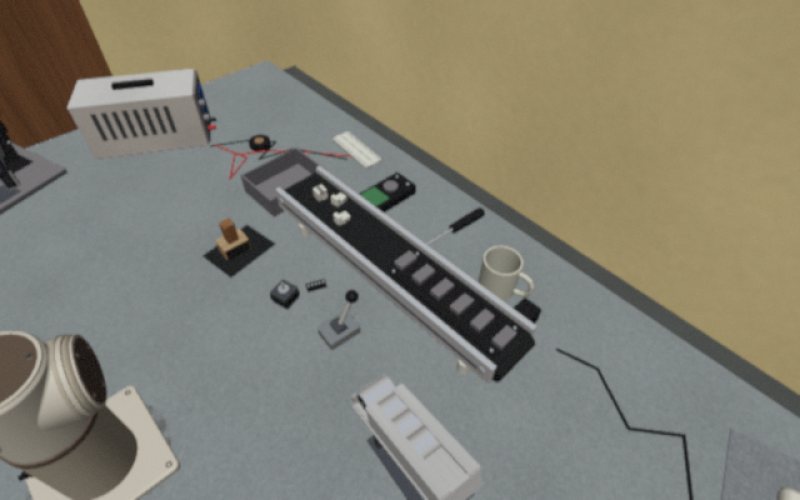

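```bash
cat >> h.py <<'E'
from scipy.optimize import minimize
S=4
def T(p,q): # pose (x,y,yaw) points in thing frame
    c,s=np.cos(p[2]),np.sin(p[2]); q=np.asarray(q,float); return np.c_[p[0]+c*q[:,0]-s*q[:,1],p[1]+s*q[:,0]+c*q[:,1],q[:,2]]
def box(x0,x1,y0,y1,z0,z1): return np.array([[a,b,c] for a in(x0,x1) for b in(y0,y1) for c in(z0,z1)])
def projs(n,P):
    f,cx,cy,M=K(n); q=(P-M[:3,3])@M[:3,:3]; return np.c_[cx+f*q[:,0]/q[:,2],cy+f*q[:,1]/q[:,2]]
def render(n,hulls,r):
    im=np.zeros(((r[3]-r[1])*S,(r[2]-r[0])*S),np.uint8)
    for P in hulls:
        uv=((projs(n,P)-[r[0],r[1]]+.5)*S).astype(np.float32)
        cv2.fillConvexPoly(im,np.round(cv2.convexHull(uv)).astype(np.int32),1)
    return cv2.resize(im.astype(np.float32),None,fx=1/S,fy=1/S,interpolation=cv2.INTER_AREA)
def fit(model,p0,masks,step=(.01,.01,.1)):
    rs=[]
    for n,m in masks:
        ij=np.argwhere(m); a=ij.min(0)-15; b=ij.max(0)+16; a=np.maximum(a,0); b=np.minimum(b,[400,640]); rs.append((a[1],a[0],b[1],b[0]))
    def cost(p):
        e=0
        for (n,m),r in zip(masks,rs):
            d=np.abs(render(n,model(p),r)-m[r[1]:r[3],r[0]:r[2]]); e+=d.sum()/m.sum()
        return e
    p0=np.array(p0,float); s=np.vstack([p0]+[p0+np.eye(len(p0))[i]*step[i] for i in range(len(p0))])
    o=minimize(cost,p0,method='Nelder-Mead',options=dict(initial_simplex=s,xatol=1e-4,fatol=1e-4)); return o.x,o.fun
def pusher_m(z): return lambda p:[T(p,box(-.03,.03,-.022,.022,z,z+.034)),T(p,box(-.013,.013,-.013,.013,z+.034,z+.086))]
carr_m=lambda p:[T(p,box(-.04,.04,-.136,.136,.07,.076)),T(p,box(-.022,.022,-.12,.12,.076,.088))]
bin_m=lambda p:[T(p,box(-.085,.085,-.065,.065,0,.055))]
def lane_m(p):
    L=p[3]; t=np.tan(.24)
    w=[[s*.0365,-d,.095+t*(d-.028)-h] for s in(-1,1) for d in(.028,L) for h in(0,.06)]
    f=[[s*.0335,d,.045+t*(-d)] for s in(-1,1) for d in(.022,-.03)]
    return [T(p,w),T(p,f)]
E
python3 - <<'E'
from h import *
np.set_printoptions(precision=4,suppress=True)
snap('side','side1.png'); snap('top','top1.png')
def mk(t,c): r=masks_of(t,c)[0]; return (c,r['pixels'])
for t,mod,p0,st in [('pusher',pusher_m(.003),(.41,.27,0),(.01,.01,.1)),('carrier',carr_m,(.635,-.19,.03),(.01,.01,.05)),('bin',bin_m,(.61,.37,.03),(.01,.01,.05)),('lane',lane_m,(.39,-.23,-.1,.2),(.01,.01,.05,.03)),('runswitch_base',lambda p:[T(p,box(-.035,.035,-.025,.025,0,.025))],(.45,-.06,1.57),(.01,.01,.1)),('mat',lambda p:[T(p,box(-.065,.065,-.05,.05,0,.003))],(.44,.26,.2),(.01,.01,.1))]:
    a=mk(t,'top'); b=mk(t,'side')
    for m in ([a],[b],[a,b]):
        x,c=fit(mod,p0,m,st); print(t,x,round(c,3))
for c in('side','top'):
  for t in ('piece1','piece4','runswitch_tip'):
    for r in masks_of(t,c)[:5]: u,v=r['at']; print(t,c,round(r['conf'],2),np.round(r['at']),ray(c,u,v,.08 if t[0]=='p' else .092)[:2],r['pixels'].sum())
E
```

```text
pusher [0.4032 0.2722 0.0322] 0.073
pusher [0.4063 0.2707 0.0017] 0.061
pusher [0.4054 0.272  0.0015] 0.189
carrier [ 0.629  -0.1833  0.0388] 0.032
carrier [ 0.6305 -0.1834  0.035 ] 0.056
carrier [ 0.6291 -0.1833  0.0348] 0.094
bin [0.6119 0.3757 0.031 ] 0.097
bin [0.6148 0.3776 0.0372] 0.463
bin [0.6131 0.3752 0.0281] 0.564
lane [ 0.3976 -0.231  -0.1014  0.2015] 0.625
lane [ 0.3884 -0.2538 -0.048   0.1913] 0.436
lane [ 0.3969 -0.2315 -0.1009  0.2019] 1.15
runswitch_base [ 0.4495 -0.0616  3.0356] 0.138
runswitch_base [ 0.4488 -0.0609  3.0994] 0.24
runswitch_base [ 0.4482 -0.0615  3.0649] 0.363
mat [0.4111 0.2669 0.1652] 0.358
mat [0.4121 0.2653 0.1468] 0.51
mat [0.4118 0.2665 0.1628] 0.881
piece1 side 0.69 [338. 354.] [ 0.3949 -0.3473] 406
piece1 side 0.46 [271. 173.] [0.6046 0.1306] 83
piece4 side 0.69 [338. 354.] [ 0.3949 -0.3473] 406
piece4 side 0.46 [271. 173.] [0.6046 0.1306] 83
runswitch_tip side 0.73 [277. 239.] [ 0.4722 -0.0643] 167
runswitch_tip side 0.33 [312. 210.] [ 0.5935 -0.0526] 9252
piece1 top 0.66 [248. 177.] [0.6289 0.1845] 109
piece1 top 0.61 [269. 187.] [0.6021 0.1264] 91
piece1 top 0.46 [232. 182.] [0.6178 0.2261] 65
piece4 top 0.66 [248. 177.] [0.6289 0.1845] 109
piece4 top 0.61 [269. 187.] [0.6021 0.1264] 91
piece4 top 0.46 [232. 182.] [0.6178 0.2261] 65
```

```bash
cat >> h.py <<'E'
def yaw():
    from scipy.spatial.transform import Rotation as R
    m=R.from_quat(get_obs()['tool_rot']).as_matrix(); return np.arctan2(m[1,1],m[0,1]),m
def plan(tgts,w):
    """tgts: list of (x,y,z,tool-y angle,nrows[,width])"""
    o=get_obs(); p=np.array(o['eef_pos']); a,m=yaw(); print('now',np.round(p,4),'yaw',round(a,4),'tilt',np.round(m[:2,2],3),'w',round(o['grip_width'],4),'t',round(o['clock'],1))
    for t in tgts:
        n=t[4]; ww=t[5] if len(t)>5 else w; q=np.array(t[:3]); d=(q-p)/n; da=(t[3]-a+np.pi)%(2*np.pi)-np.pi; da/=n; rows=[]
        for i in range(n):
            X=np.array([-np.sin(a),np.cos(a),0]);Y=np.array([np.cos(a),np.sin(a),0])
            rows.append([round(1e3*d@X),round(1e3*d@Y),round(-1e3*d[2]),0,0,round(-np.degrees(da),1),ww]); a+=da
        p=q; print(str(rows).replace(' ',''))
E
python3 - <<'E'
from h import *
plan([(.405,.272,.15,0.015,10),(.405,.272,.046,.015,4),(.405,.272,.046,.015,5,0)],85)
E
```

```text
now [0.1231 0.4846 0.2313] yaw 1.322 tilt [0. 0.] w 0.0857 t 1.9
[[-33,-14,8,0,0,np.float64(7.5),85],[-34,-9,8,0,0,np.float64(7.5),85],[-35,-5,8,0,0,np.float64(7.5),85],[-35,0,8,0,0,np.float64(7.5),85],[-35,4,8,0,0,np.float64(7.5),85],[-34,9,8,0,0,np.float64(7.5),85],[-33,13,8,0,0,np.float64(7.5),85],[-31,17,8,0,0,np.float64(7.5),85],[-28,21,8,0,0,np.float64(7.5),85],[-25,25,8,0,0,np.float64(7.5),85]]
[[0,0,26,0,0,np.float64(-0.0),85],[0,0,26,0,0,np.float64(-0.0),85],[0,0,26,0,0,np.float64(-0.0),85],[0,0,26,0,0,np.float64(-0.0),85]]
[[0,0,0,0,0,np.float64(-0.0),0],[0,0,0,0,0,np.float64(-0.0),0],[0,0,0,0,0,np.float64(-0.0),0],[0,0,0,0,0,np.float64(-0.0),0],[0,0,0,0,0,np.float64(-0.0),0]]
```

Emit:
{"method": "jog_arm", "body": {
  "deltas": [
    [[-33,-14,8,0,0,7.5,85],[-34,-9,8,0,0,7.5,85],[-35,-5,8,0,0,7.5,85],[-35,0,8,0,0,7.5,85],[-35,4,8,0,0,7.5,85]]
  ]
}}

```text
clock: 2.35
eef_pos: [0.2649, 0.3784, 0.1911]
tool_rot: [0.443, 0.896, 0.003, -0.001]
ft_force: [0.0, 0.5, -0.2]
grip_width: 0.0849
```

Emit:
{"method": "jog_arm", "body": {
  "deltas": [
    [[-34,9,8,0,0,7.5,85],[-33,13,8,0,0,7.5,85],[-31,17,8,0,0,7.5,85],[-28,21,8,0,0,7.5,85],[-25,25,8,0,0,7.5,85]]
  ]
}}

```text
clock: 2.85
eef_pos: [0.4078, 0.2633, 0.1499]
tool_rot: [0.717, 0.697, 0.004, -0.002]
ft_force: [1.2, 0.4, 0.3]
grip_width: 0.0849
```

```bash
sed -i 's/round(-np.degrees(da),1)/round(float(-np.degrees(da)),1)+0/' h.py
python3 - <<'E'
from h import *
plan([(.405,.272,.15,0.015,4),(.405,.272,.046,.015,4)],85)
E
```

```text
now [0.4078 0.2633 0.1499] yaw -0.0293 tilt [0.004 0.008] w 0.0849 t 2.9
[[2,-1,0,0,0,-0.6,85],[2,-1,0,0,0,-0.6,85],[2,-1,0,0,0,-0.6,85],[2,-1,0,0,0,-0.6,85]]
[[0,0,26,0,0,0.0,85],[0,0,26,0,0,0.0,85],[0,0,26,0,0,0.0,85],[0,0,26,0,0,0.0,85]]
```

Emit:
{"method": "jog_arm", "body": {
  "deltas": [
    [[5,-2,0,0,0,-1.2,85],[4,-1,20,0,0,-1.2,85],[0,0,28,0,0,0,85],[0,0,28,0,0,0,85],[0,0,26,0,0,0,85]]
  ]
}}

```text
clock: 3.35
eef_pos: [0.412, 0.274, 0.049]
tool_rot: [0.704, 0.71, 0.01, -0.001]
ft_force: [-0.0, -0.6, -0.5]
grip_width: 0.085
```

Emit:
{"method": "jog_arm", "body": {
  "deltas": [
    [[0,0,1,0,0,0,0],[0,0,0,0,0,0,0],[0,0,0,0,0,0,0],[0,0,0,0,0,0,0],[0,0,0,0,0,0,0]]
  ]
}}

```text
clock: 3.85
eef_pos: [0.41, 0.2755, 0.0488]
tool_rot: [0.702, 0.712, 0.009, -0.001]
ft_force: [0.4, -0.8, -1.3]
grip_width: 0.0252
```

Run:
```python
from h import *
snap('side','side2.png')
a=cv2.imread('pics/side2.png')[80:330,130:450]; cv2.imwrite('pics/c.png',cv2.resize(a,None,fx=2,fy=2,interpolation=3))
def cl(y,off=0): return .629-.036*(y+.183)+off
plan([(.41,.265,.15,0.015,4),(cl(.06),.06,.16,.036,8),(cl(.06),.06,.115,.036,3)],0)
```

```text
now [0.41   0.2756 0.0488] yaw 0.0147 tilt [0.011 0.014] w 0.0256 t 3.9
[[-3,0,-25,0,0,0.0,0],[-3,0,-25,0,0,0.0,0],[-3,0,-25,0,0,0.0,0],[-3,0,-25,0,0,0.0,0]]
[[-26,26,-1,0,0,-0.2,0],[-26,26,-1,0,0,-0.2,0],[-26,26,-1,0,0,-0.2,0],[-26,26,-1,0,0,-0.2,0],[-26,26,-1,0,0,-0.2,0],[-26,26,-1,0,0,-0.2,0],[-26,25,-1,0,0,-0.2,0],[-26,25,-1,0,0,-0.2,0]]
[[0,0,15,0,0,0.0,0],[0,0,15,0,0,0.0,0],[0,0,15,0,0,0.0,0]]
```

View pics/c.png

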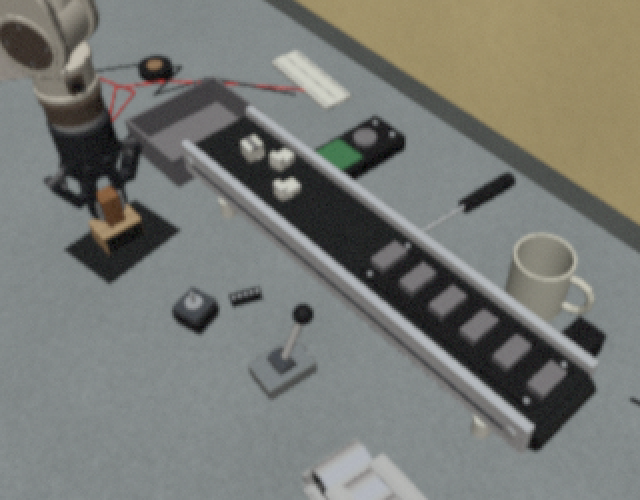

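Emit:
{"method": "jog_arm", "body": {
  "deltas": [
    [[0,0,-30,0,0,0,0],[0,0,-40,0,0,0,0],[-10,10,-40,0,0,-0.2,0],[-26,26,-3,0,0,-0.2,0],[-26,26,0,0,0,-0.2,0]]
  ]
}}

```text
clock: 4.4
eef_pos: [0.4709, 0.2138, 0.1673]
tool_rot: [0.695, 0.719, 0.009, -0.001]
ft_force: [0.4, 1.5, -1.4]
grip_width: 0.0256
```

Emit:
{"method": "jog_arm", "body": {
  "deltas": [
    [[-28,28,0,0,0,-0.2,0],[-28,28,0,0,0,-0.2,0],[-28,28,0,0,0,-0.2,0],[-28,28,0,0,0,-0.2,0],[-28,28,0,0,0,-0.2,0]]
  ]
}}

```text
clock: 4.9
eef_pos: [0.6225, 0.0749, 0.1714]
tool_rot: [0.687, 0.726, 0.012, 0.001]
ft_force: [1.4, -0.7, -1.4]
grip_width: 0.0252
```

Run:
```python
from h import *
def cl(y,off=0): return .629-.036*(y+.183)+off
np.set_printoptions(precision=4,suppress=True)
snap('side','s3.png');snap('top','t3.png')
for c in('top','side'):
  for r in masks_of('piece1',c)[:5]: u,v=r['at']; print(c,round(r['conf'],2),np.round(r['at']),ray(c,u,v,.08)[:2],r['pixels'].sum())
plan([(cl(.055),.055,.15,.036,2),(cl(.055),.055,.118,.036,2),(cl(.335),.335,.118,.036,10)],0)
```

```text
side 0.58 [272. 172.] [0.61   0.1321] 107
now [0.6216 0.0752 0.1705] yaw 0.0523 tilt [0.016 0.017] w 0.0251 t 5.1
[[-10,-1,10,0,0,0.5,0],[-10,-1,10,0,0,0.5,0]]
[[0,0,16,0,0,0.0,0],[0,0,16,0,0,0.0,0]]
[[28,0,0,0,0,0.0,0],[28,0,0,0,0,0.0,0],[28,0,0,0,0,0.0,0],[28,0,0,0,0,0.0,0],[28,0,0,0,0,0.0,0],[28,0,0,0,0,0.0,0],[28,0,0,0,0,0.0,0],[28,0,0,0,0,0.0,0],[28,0,0,0,0,0.0,0],[28,0,0,0,0,0.0,0]]
```

Emit:
{"method": "jog_arm", "body": {
  "deltas": [
    [[-10,-1,10,0,0,0.5,0],[-10,-1,10,0,0,0.4,0],[0,0,12,0,0,0,0],[0,0,12,0,0,0,0],[0,0,0,0,0,0,0]]
  ]
}}

```text
clock: 5.6
eef_pos: [0.6173, 0.057, 0.122]
tool_rot: [0.693, 0.721, 0.01, -0.001]
ft_force: [-0.2, -0.2, -1.2]
grip_width: 0.0256
```

Run:
```python
from h import *
def cl(y,off=0): return .629-.036*(y+.183)+off
np.set_printoptions(precision=4,suppress=True)
snap('side','s4.png')
a=cv2.imread('pics/s4.png')[80:280,150:420]; cv2.imwrite('pics/d.png',cv2.resize(a,None,fx=2.5,fy=2.5,interpolation=3))
plan([(cl(.058),.058,.118,.036,2),(cl(.33),.33,.118,.036,14)],0)
```

```text
now [0.6178 0.0571 0.1229] yaw 0.0396 tilt [0.014 0.017] w 0.0257 t 5.7
[[0,1,2,0,0,0.1,0],[0,1,2,0,0,0.1,0]]
[[19,0,0,0,0,0.0,0],[19,0,0,0,0,0.0,0],[19,0,0,0,0,0.0,0],[19,0,0,0,0,0.0,0],[19,0,0,0,0,0.0,0],[19,0,0,0,0,0.0,0],[19,0,0,0,0,0.0,0],[19,0,0,0,0,0.0,0],[19,0,0,0,0,0.0,0],[19,0,0,0,0,0.0,0],[19,0,0,0,0,0.0,0],[19,0,0,0,0,0.0,0],[19,0,0,0,0,0.0,0],[19,0,0,0,0,0.0,0]]
```

View pics/d.png

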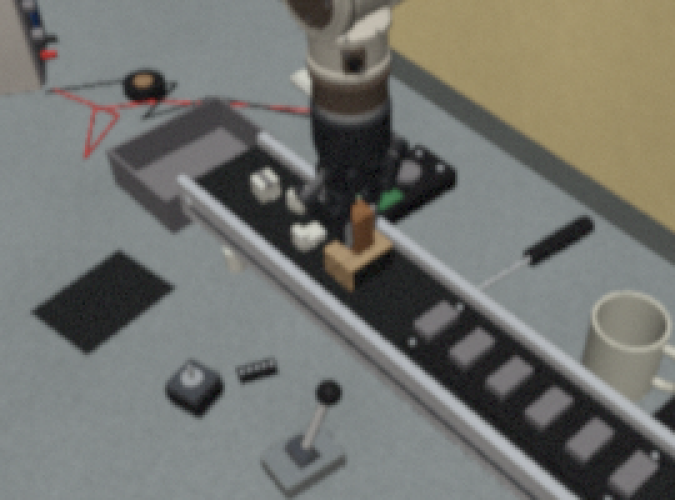

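Emit:
{"method": "jog_arm", "body": {
  "deltas": [
    [[0,0,4,0,0,0.1,0],[15,0,1,0,0,0,0],[18,0,0.4,0,0,0,0],[18,0,0.4,0,0,0,0],[18,0,0.4,0,0,0,0]]
  ]
}}

```text
clock: 6.15
eef_pos: [0.6165, 0.1301, 0.1192]
tool_rot: [0.694, 0.719, 0.013, -0.0]
ft_force: [0.1, -0.1, -1.3]
grip_width: 0.0254
```

Run:
```python
from h import *
def cl(y,off=0): return .629-.036*(y+.183)+off
plan([(cl(.33),.33,.118,.036,10)],0)
```

```text
now [0.6165 0.1301 0.1192] yaw 0.0352 tilt [0.017 0.019] w 0.0254 t 6.2
[[20,0,0,0,0,0.0,0],[20,0,0,0,0,0.0,0],[20,0,0,0,0,0.0,0],[20,0,0,0,0,0.0,0],[20,0,0,0,0,0.0,0],[20,0,0,0,0,0.0,0],[20,0,0,0,0,0.0,0],[20,0,0,0,0,0.0,0],[20,0,0,0,0,0.0,0],[20,0,0,0,0,0.0,0]]
```

Emit:
{"method": "jog_arm", "body": {
  "deltas": [
    [[20,0,0.6,0,0,0,0],[20,0,0.6,0,0,0,0],[20,0,0.4,0,0,0,0],[20,0,0.4,0,0,0,0],[20,0,0.4,0,0,0,0]]
  ]
}}

```text
clock: 6.65
eef_pos: [0.6128, 0.2412, 0.1212]
tool_rot: [0.693, 0.721, 0.016, 0.0]
ft_force: [0.6, -0.4, -1.8]
grip_width: 0.0254
```

Emit:
{"method": "jog_arm", "body": {
  "deltas": [
    [[20,0,0.4,0,0,0,0],[20,0,0.4,0,0,0,0],[20,0,0.4,0,0,0,0],[20,0,0.4,0,0,0,0],[16,0,0.3,0,0,0,0]]
  ]
}}

```text
clock: 7.15
eef_pos: [0.6069, 0.3498, 0.124]
tool_rot: [0.691, 0.723, 0.019, -0.0]
ft_force: [0.5, -0.6, -0.8]
grip_width: 0.0254
```

Run:
```python
from h import *
def cl(y,off=0): return .629-.036*(y+.183)+off
np.set_printoptions(precision=4,suppress=True)
snap('side','s5.png')
a=cv2.imread('pics/s5.png')[80:280,150:420]; cv2.imwrite('pics/e.png',cv2.resize(a,None,fx=2.5,fy=2.5,interpolation=3))
plan([(cl(.33),.33,.118,.036,2)],0)
```

```text
now [0.6064 0.3529 0.124 ] yaw 0.048 tilt [0.026 0.03 ] w 0.0256 t 7.2
[[-12,1,3,0,0,0.3,0],[-12,2,3,0,0,0.3,0]]
```

View pics/e.png

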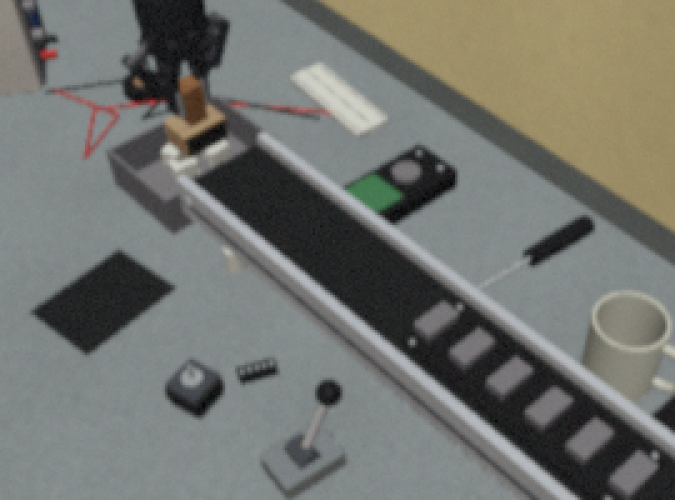

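Emit:
{"method": "jog_arm", "body": {
  "deltas": [
    [[0,0,-15,0.5,-0.5,0,0],[0,0,-30,0.4,-0.4,0,0],[-16,-38,0,0,0,0.3,0],[-16,-38,0,0,0,0.3,0],[-16,-38,0,0,0,0.3,0]]
  ]
}}

```text
clock: 7.7
eef_pos: [0.4978, 0.3075, 0.1677]
tool_rot: [0.694, 0.72, 0.014, 0.001]
ft_force: [0.6, 0.3, -1.6]
grip_width: 0.0255
```

Emit:
{"method": "jog_arm", "body": {
  "deltas": [
    [[-16,-38,0,0,0,0,0],[-8,-25,0,0,0,0,0],[0,0,5,0,0,0,0],[0,0,0,0,0,0,0]]
  ]
}}

```text
clock: 8.1
eef_pos: [0.4283, 0.2797, 0.1627]
tool_rot: [0.693, 0.72, 0.014, 0.0]
ft_force: [0.9, 0.4, -1.7]
grip_width: 0.0255
```

Run:
```python
from h import *
np.set_printoptions(precision=4,suppress=True)
snap('side','s6.png'); snap('top','t6.png')
a=cv2.resize(cv2.imread('pics/s6.png')[80:280,150:420],None,fx=2,fy=2,interpolation=3)
b=cv2.resize(cv2.imread('pics/t6.png')[150:250,145:280],None,fx=4,fy=4,interpolation=3)
c=np.zeros((400,800,3),np.uint8); c[:,:400]=a[:400,:400]; c[:,400:]=b[:400,:400]; cv2.imwrite('pics/f.png',c)
for c in('top','side'):
  for r in masks_of('piece1',c)[:5]: u,v=r['at']; print(c,round(r['conf'],2),np.round(r['at']),ray(c,u,v,.04)[:2],r['pixels'].sum())
plan([(.412,.27,.1,.03,2),(.412,.27,.05,.03,2)],0)
```

```text
top 0.6 [175. 190.] [0.6008 0.3984] 69
top 0.6 [182. 191.] [0.5982 0.377 ] 94
side 0.62 [224. 147.] [0.5889 0.3525] 73
side 0.55 [236. 142.] [0.6324 0.3503] 65
side 0.48 [309. 152.] [0.7742 0.1618] 798
side 0.38 [221. 138.] [0.6062 0.3943] 46
now [0.4299 0.2801 0.1628] yaw 0.0376 tilt [0.02 0.02] w 0.0254 t 8.3
[[-5,-9,31,0,0,0.2,0],[-5,-9,31,0,0,0.2,0]]
[[0,0,25,0,0,0.0,0],[0,0,25,0,0,0.0,0]]
```

View pics/f.png

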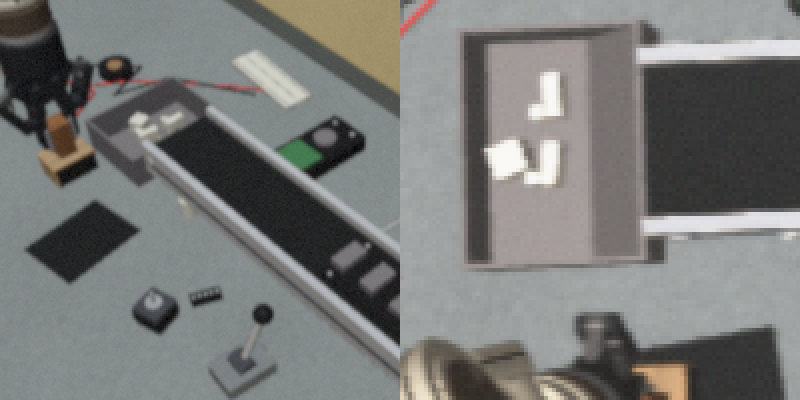

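Emit:
{"method": "jog_arm", "body": {
  "deltas": [
    [[-5,-9,30,0.3,-0.2,0.2,0],[-5,-9,30,0.2,-0.2,0.2,0],[0,0,25,0,0,0,0],[0,0,20,0,0,0,0],[0,0,5,0,0,0,0]]
  ]
}}

```text
clock: 8.8
eef_pos: [0.4214, 0.275, 0.0505]
tool_rot: [0.697, 0.717, 0.013, 0.001]
ft_force: [-0.9, -0.9, -2.6]
grip_width: 0.0256
```

Run:
```python
from h import *
plan([(.412,.27,.05,.03,2)],0)
```

```text
now [0.4214 0.275  0.0505] yaw 0.0283 tilt [0.02  0.017] w 0.0256 t 8.8
[[-2,-5,0,0,0,0.0,0],[-2,-5,0,0,0,0.0,0]]
```

Emit:
{"method": "jog_arm", "body": {
  "deltas": [
    [[-4,-9,0,0,0,0,0],[0,0,1,0,0,0,0],[0,0,0,0,0,0,85],[0,0,0,0,0,0,85],[0,0,0,0,0,0,85]]
  ]
}}

```text
clock: 9.3
eef_pos: [0.4156, 0.2725, 0.0522]
tool_rot: [0.697, 0.717, 0.016, 0.002]
ft_force: [0.2, -0.5, 0.6]
grip_width: 0.068
```

Emit:
{"method": "jog_arm", "body": {
  "deltas": [
    [[0,0,0,0,0,0,85],[0,0,-40,0,0,0,85],[0,0,-50,0,0,0,85],[0,0,-30,0,0,0,85],[0,0,0,0,0,0,85]]
  ]
}}

```text
clock: 9.8
eef_pos: [0.4129, 0.2702, 0.1776]
tool_rot: [0.697, 0.717, 0.017, 0.002]
ft_force: [0.4, 0.4, -1.0]
grip_width: 0.0852
```

```bash
cat >> h.py <<'E'
_th=np.linspace(0,2*np.pi,24)
def roller_m(z,clip=None): return lambda p:[T(p,[[s*.028,.02*np.cos(t),z+.02*np.sin(t)] for s in(-1,1) for t in _th])]
E
python3 - <<'E'
from h import *
np.set_printoptions(precision=4,suppress=True)
im={c:snap(c,c[0]+'7.png') for c in('top','side')}
for c in('top','side'):
  for r in masks_of('roller1',c)[:6]:
    u,v=r['at']; print(c,round(r['conf'],2),np.round(r['at']),ray(c,u,v,.07)[:2],r['pixels'].sum())
    if r['pixels'].sum()>250:
      x,e=fit(roller_m(.06),ray(c,u,v,.06)[:2].tolist()+[-.1],[(c,r['pixels'])]); print('   fit',x,round(e,3))
  for r in masks_of('lane',c)[:1]: print(c,cv2.minAreaRect(np.argwhere(r['pixels'])[:,::-1].astype(np.float32)))
a=cv2.resize(cv2.imread('pics/t7.png')[235:285,385:485],None,fx=8,fy=8,interpolation=3)
cv2.imwrite('pics/g.png',a)
o=get_obs();plan([(.4,-.231,.16,-.1,10)],85)
E
```

```text
top 0.76 [442. 265.] [ 0.3831 -0.3411] 200
top 0.68 [231. 256.] [0.4145 0.2315] 1051
   fit [ 0.4503  0.2324 -0.0499] 0.815
top 0.65 [432. 260.] [ 0.395  -0.3124] 193
top 0.6 [416. 263.] [ 0.3886 -0.271 ] 202
top 0.52 [396. 255.] [ 0.4106 -0.2174] 314
   fit [ 0.3985 -0.2307 -0.0507] 0.067
top ((438.7666015625, 262.4197998046875), (93.53592681884766, 32.602439880371094), 6.241915225982666)
side 0.85 [314. 325.] [ 0.401  -0.2713] 312
   fit [ 0.4154 -0.2659 -0.2348] 0.91
side 0.82 [339. 357.] [ 0.3946 -0.35  ] 416
   fit [ 0.4099 -0.3452 -0.2827] 0.706
side 0.74 [329. 338.] [ 0.4051 -0.3112] 329
   fit [ 0.4141 -0.3041 -0.279 ] 0.919
side 0.6 [301. 314.] [ 0.3969 -0.2358] 404
   fit [ 0.4027 -0.2245 -0.302 ] 0.411
side 0.41 [278. 238.] [ 0.4841 -0.0501] 169
side ((333.0306091308594, 354.184326171875), (119.93035125732422, 62.735721588134766), 56.611488342285156)
now [0.4092 0.2679 0.1708] yaw 0.0278 tilt [0.015 0.014] w 0.0851 t 10.1
[[-50,-2,1,0,0,0.7,85],[-50,-2,1,0,0,0.7,85],[-50,-1,1,0,0,0.7,85],[-50,0,1,0,0,0.7,85],[-50,0,1,0,0,0.7,85],[-50,1,1,0,0,0.7,85],[-50,2,1,0,0,0.7,85],[-50,2,1,0,0,0.7,85],[-50,3,1,0,0,0.7,85],[-50,3,1,0,0,0.7,85]]
```

View pics/g.png

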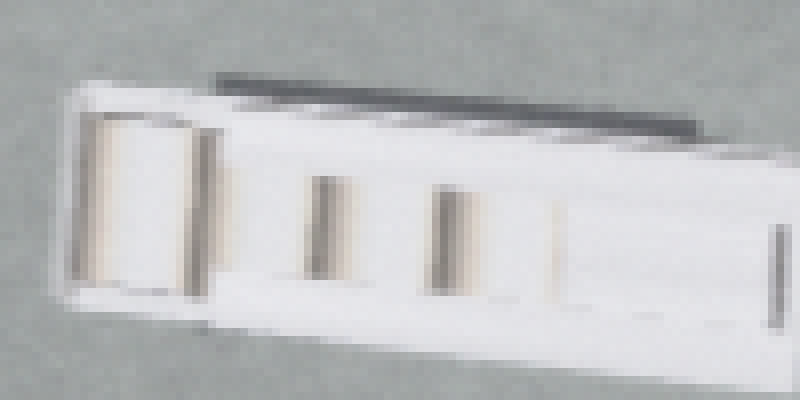

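Emit:
{"method": "jog_arm", "body": {
  "deltas": [
    [[-40,-1,0,0.2,-0.2,0.7,85],[-48,-1,0,0.2,-0.2,0.7,85],[-48,-1,0,0.2,-0.2,0.7,85],[-48,0,0,0.2,-0.2,0.7,85],[-48,0,0,0,0,0.7,85]]
  ]
}}

```text
clock: 10.6
eef_pos: [0.4047, 0.0335, 0.1623]
tool_rot: [0.715, 0.699, -0.004, -0.003]
ft_force: [1.5, -1.2, 0.1]
grip_width: 0.0847
```

Emit:
{"method": "jog_arm", "body": {
  "deltas": [
    [[-48,0,0,0,0,0.7,85],[-48,1,0,0,0,0.7,85],[-48,1,0,0,0,0.7,85],[-48,2,0,0,0,0.7,85],[-30,2,0,0,0,0.7,85]]
  ]
}}

```text
clock: 11.1
eef_pos: [0.395, -0.198, 0.1567]
tool_rot: [0.737, 0.676, -0.007, -0.007]
ft_force: [0.6, 0.5, 0.8]
grip_width: 0.085
```

```bash
cat >> h.py <<'E'
def tiltfix(t=(0,0)):
    a,m=yaw(); d=np.array(t)-m[:2,2]; w=np.array([d[1],-d[0],0]); print('tiltfix tool deg',np.round(np.degrees(m.T@w),1))
E
python3 - <<'E'
from h import *
tiltfix(); plan([(.398,-.231,.1,-.1,4),(.398,-.231,.048,-.1,3)],85)
E
```

```text
tiltfix tool deg [-1.1  0.1  0. ]
now [ 0.395  -0.198   0.1567] yaw -0.0866 tilt [-0.02   0.001] w 0.085 t 11.1
[[-8,1,14,0,0,0.2,85],[-8,1,14,0,0,0.2,85],[-8,2,14,0,0,0.2,85],[-8,2,14,0,0,0.2,85]]
[[0,0,17,0,0,0.0,85],[0,0,17,0,0,0.0,85],[0,0,17,0,0,0.0,85]]
```

Emit:
{"method": "jog_arm", "body": {
  "deltas": [
    [[-12,1,8,-0.6,0,0.2,85],[-12,2,12,-0.5,0,0.3,85],[-8,2,16,0,0,0.2,85],[0,0,12,0,0,0,85],[0,0,0,0,0,0,85]]
  ]
}}

```text
clock: 11.6
eef_pos: [0.3921, -0.2358, 0.1006]
tool_rot: [0.745, 0.667, -0.003, -0.005]
ft_force: [-0.9, -0.4, 0.3]
grip_width: 0.0852
```

Run:
```python
from h import *
snap('side','s8.png');a=cv2.imread('pics/s8.png')[230:380,220:420]; cv2.imwrite('pics/i.png',cv2.resize(a,None,fx=3.5,fy=3.5,interpolation=3))
tiltfix(); plan([(.398,-.231,.048,-.1,3)],85)
```

```text
tiltfix tool deg [-0.6 -0.1  0. ]
now [ 0.3925 -0.2359  0.1013] yaw -0.1103 tilt [-0.009  0.003] w 0.0849 t 11.7
[[2,2,18,0,0,-0.2,85],[2,2,18,0,0,-0.2,85],[2,2,18,0,0,-0.2,85]]
```

View pics/i.png

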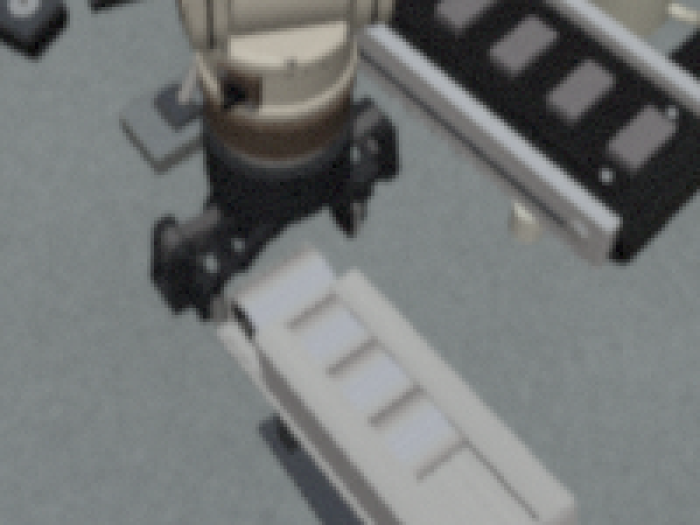

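Emit:
{"method": "jog_arm", "body": {
  "deltas": [
    [[4,5,12,-0.5,0,-0.5,85],[2,1,20,0,0,0,85],[0,0,16,0,0,0,85],[0,0,4,0,0,0,85],[0,0,0,0,0,0,85]]
  ]
}}

```text
clock: 12.15
eef_pos: [0.4004, -0.2297, 0.049]
tool_rot: [0.741, 0.671, 0.001, -0.001]
ft_force: [0.5, 0.3, 0.5]
grip_width: 0.0847
```

Run:
```python
from h import *
tiltfix(); plan([(.398,-.231,.048,-.1,1)],85)
```

```text
tiltfix tool deg [ 0.  -0.1  0. ]
now [ 0.4004 -0.2297  0.049 ] yaw -0.0992 tilt [0.    0.002] w 0.0847 t 12.2
[[-2,-2,1,0,0,0.0,85]]
```

Emit:
{"method": "jog_arm", "body": {
  "deltas": [
    [[-1,-2,1,0,0,0,50],[0,0,0,0,0,0,40],[0,0,0,0,0,0,30],[0,0,0,0,0,0,30],[0,0,0,0,0,0,30]]
  ]
}}

```text
clock: 12.65
eef_pos: [0.3996, -0.2308, 0.0507]
tool_rot: [0.741, 0.671, 0.002, 0.001]
ft_force: [0.4, 0.9, -1.4]
grip_width: 0.0551
```

Emit:
{"method": "jog_arm", "body": {
  "deltas": [
    [[0,0,-10,0,0,0,30],[0,0,-25,0,0,0,30],[0,0,-40,0,0,0,30],[0,0,-40,0,0,0,30],[0,0,-10,0,0,0,30]]
  ]
}}

```text
clock: 13.15
eef_pos: [0.397, -0.2301, 0.1802]
tool_rot: [0.741, 0.671, 0.001, -0.002]
ft_force: [0.9, -0.4, -1.7]
grip_width: 0.0549
```

```bash
cat >> h.py <<'E'
def sad(i,z):  # saddle at carrier y=i*.05 ; tool y along carrier x
    return tuple(T((.629,-.1833,.036),[[0,i*.05,z]])[0])+(.036,)
E
python3 - <<'E'
from h import *
snap('side','s9.png');snap('top','t9.png')
a=cv2.imread('pics/s9.png')[200:400,200:480]; cv2.imwrite('pics/j.png',cv2.resize(a,None,fx=2.5,fy=2.5,interpolation=3))
tiltfix(); plan([sad(2,.165)+(8,),sad(2,.12)+(3,)],30); print(sad(2,.1))
E
```

```text
tiltfix tool deg [-0.2 -0.2  0. ]
now [ 0.3965 -0.2297  0.1783] yaw -0.0986 tilt [-0.003  0.004] w 0.0548 t 13.2
[[21,27,2,0,0,-1.0,30],[21,27,2,0,0,-1.0,30],[20,27,2,0,0,-1.0,30],[20,28,2,0,0,-1.0,30],[19,28,2,0,0,-1.0,30],[19,28,2,0,0,-1.0,30],[18,29,2,0,0,-1.0,30],[18,29,2,0,0,-1.0,30]]
[[0,0,15,0,0,0.0,30],[0,0,15,0,0,0.0,30],[0,0,15,0,0,0.0,30]]
(np.float64(0.6254007775496131), np.float64(-0.0833647930019023), np.float64(0.1), 0.036)
```

View pics/j.png

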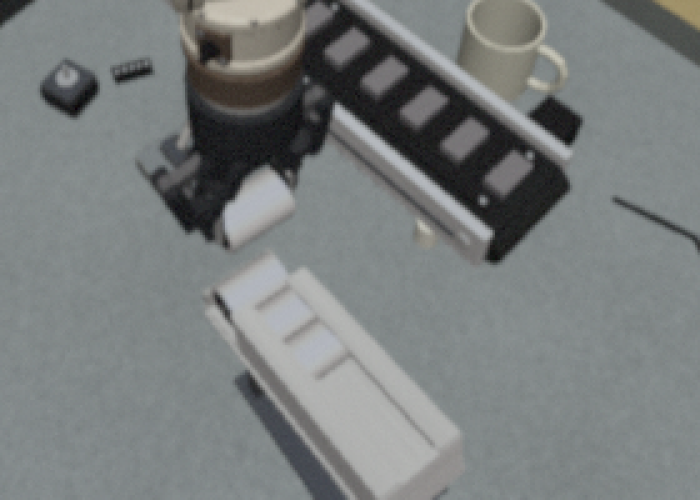

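Emit:
{"method": "jog_arm", "body": {
  "deltas": [
    [[21,27,2,0,0,-1,30],[21,27,2,0,0,-1,30],[20,27,2,0,0,-1,30],[20,28,2,0,0,-1,30],[19,28,2,0,0,-1,30]]
  ]
}}

```text
clock: 13.75
eef_pos: [0.5382, -0.1375, 0.1644]
tool_rot: [0.713, 0.701, -0.003, -0.005]
ft_force: [0.5, -0.1, -1.4]
grip_width: 0.0552
```

Emit:
{"method": "jog_arm", "body": {
  "deltas": [
    [[19,28,2,0,0,-1,30],[18,29,2,0,0,-1,30],[15,24,2,0,0,-1,30],[0,0,0,0,0,0,30]]
  ]
}}

```text
clock: 14.15
eef_pos: [0.6216, -0.0802, 0.1496]
tool_rot: [0.692, 0.722, -0.005, -0.009]
ft_force: [-0.4, -0.2, -0.6]
grip_width: 0.0548
```

Run:
```python
from h import *
tiltfix(); plan([sad(2,.115)+(3,),sad(2,.0945)+(2,)],30)
```

```text
tiltfix tool deg [-1.1 -0.3  0. ]
now [ 0.6216 -0.0802  0.1496] yaw 0.0416 tilt [-0.02   0.004] w 0.0548 t 14.2
[[-1,1,12,0,0,0.1,30],[-1,1,12,0,0,0.1,30],[-1,1,12,0,0,0.1,30]]
[[0,0,10,0,0,0.0,30],[0,0,10,0,0,0.0,30]]
```

Emit:
{"method": "jog_arm", "body": {
  "deltas": [
    [[-1,1,10,-0.6,-0.1,0.1,30],[-1,2,12,-0.5,-0.1,0.1,30],[-1,1,12,0,0,0.1,30],[0,0,8,0,0,0,30],[0,0,0,0,0,0,30]]
  ]
}}

```text
clock: 14.65
eef_pos: [0.6205, -0.0836, 0.0998]
tool_rot: [0.694, 0.72, -0.004, -0.005]
ft_force: [0.0, -0.7, -1.2]
grip_width: 0.0553
```

Run:
```python
from h import *
tiltfix(); plan([sad(2,.0945)+(1,)],30)
```

```text
tiltfix tool deg [-0.7 -0.1  0. ]
now [ 0.6205 -0.0836  0.0998] yaw 0.0358 tilt [-0.012  0.001] w 0.0553 t 14.7
[[0,5,5,0,0,0.0,30]]
```

Emit:
{"method": "jog_arm", "body": {
  "deltas": [
    [[0,5,3,-0.6,0,0,30],[0,0,2.5,0,0,0,30],[0,0,0.5,0,0,0,30],[0,0,0,0,0,0,30]]
  ]
}}

```text
clock: 15.05
eef_pos: [0.6261, -0.0842, 0.0942]
tool_rot: [0.695, 0.719, 0.0, -0.0]
ft_force: [0.2, -0.2, -0.7]
grip_width: 0.0549
```

Run:
```python
from h import *
tiltfix(); plan([sad(2,.0945)+(1,)],30)
```

```text
tiltfix tool deg [ 0. -0.  0.]
now [ 0.6261 -0.0842  0.0942] yaw 0.0347 tilt [0.    0.001] w 0.0549 t 15.1
[[1,-1,0,0,0,-0.1,30]]
```

Emit:
{"method": "jog_arm", "body": {
  "deltas": [
    [[0,0,0,0,0,0,60],[0,0,0,0,0,0,75],[0,0,0,0,0,0,80],[0,0,-10,0,0,0,80],[0,0,-35,0,0,0,85]]
  ]
}}

```text
clock: 15.55
eef_pos: [0.6235, -0.0838, 0.1373]
tool_rot: [0.695, 0.719, -0.002, -0.003]
ft_force: [-0.3, -0.5, -0.0]
grip_width: 0.0848
```

Run:
```python
from h import *
tiltfix(); plan([sad(2,.165)+(1,),(.399,-.231,.165,-.1,8),(.399,-.231,.1,-.1,2)],85)
```

```text
tiltfix tool deg [-0.4 -0.1  0. ]
now [ 0.6235 -0.0838  0.1373] yaw 0.0349 tilt [-0.007  0.002] w 0.0848 t 15.6
[[0,2,-28,0,0,-0.1,85]]
[[-17,-29,0,0,0,1.0,85],[-18,-29,0,0,0,1.0,85],[-18,-28,0,0,0,1.0,85],[-19,-28,0,0,0,1.0,85],[-19,-28,0,0,0,1.0,85],[-20,-27,0,0,0,1.0,85],[-20,-27,0,0,0,1.0,85],[-21,-27,0,0,0,1.0,85]]
[[0,0,32,0,0,0.0,85],[0,0,32,0,0,0.0,85]]
```

Emit:
{"method": "jog_arm", "body": {
  "deltas": [
    [[0,2,-28,-0.4,0,0,85],[-17,-29,0,0,0,1,85],[-18,-29,0,0,0,1,85],[-18,-28,0,0,0,1,85],[-19,-28,0,0,0,1,85]]
  ]
}}

```text
clock: 16.05
eef_pos: [0.5182, -0.1571, 0.1763]
tool_rot: [0.718, 0.696, 0.007, 0.008]
ft_force: [0.4, -0.3, 0.2]
grip_width: 0.0852
```

Emit:
{"method": "jog_arm", "body": {
  "deltas": [
    [[-19,-28,0,0,0,1,85],[-20,-27,0,0,0,1,85],[-20,-27,0,0,0,1,85],[-18,-22,0,0,0,1,85],[0,0,0,0,0,0,85]]
  ]
}}

```text
clock: 16.55
eef_pos: [0.4041, -0.2325, 0.1799]
tool_rot: [0.744, 0.668, 0.008, 0.012]
ft_force: [-0.0, -0.2, -0.1]
grip_width: 0.0851
```

Run:
```python
from h import *
np.set_printoptions(precision=4,suppress=True)
snap('side','s10.png');snap('top','t10.png')
for c in('top','side'):
  for r in masks_of('roller1',c)[:6]:
    u,v=r['at']; q=ray(c,u,v,.103); print(c,round(r['conf'],2),np.round(r['at']),q[:2],r['pixels'].sum())
    if q[0]>.55:
      x,e=fit(roller_m(.103),[q[0],q[1],.036],[(c,r['pixels'])]); print('   fit',x,round(e,3),sad(2,0)[:2])
tiltfix(); plan([(.3995,-.231,.1,-.1,2),(.3995,-.231,.049,-.1,2)],85)
```

```text
top 0.53 [345. 172.] [ 0.6366 -0.0812] 335
   fit [ 0.6265 -0.0842 -0.0118] 0.075 (np.float64(0.6254007775496131), np.float64(-0.0833647930019023))
top 0.46 [399. 258.] [ 0.4046 -0.2193] 211
side 0.92 [332. 206.] [ 0.6327 -0.0822] 359
   fit [ 0.6287 -0.0851  0.0536] 0.192 (np.float64(0.6254007775496131), np.float64(-0.0833647930019023))
side 0.84 [315. 325.] [ 0.3925 -0.2824] 299
side 0.69 [326. 341.] [ 0.3865 -0.3196] 367
tiltfix tool deg [1.7 0.2 0. ]
now [ 0.4075 -0.2311  0.1795] yaw -0.1017 tilt [ 0.03  -0.006] w 0.0853 t 16.8
[[0,-4,40,0,0,0.0,85],[0,-4,40,0,0,0.0,85]]
[[0,0,26,0,0,0.0,85],[0,0,26,0,0,0.0,85]]
```

Emit:
{"method": "jog_arm", "body": {
  "deltas": [
    [[0,-3,25,0.9,0.1,0,85],[0,-3,30,0.8,0.1,0,85],[0,0,25,0,0,0,85],[0,0,20,0,0,0,85],[0,0,10,0,0,0,85]]
  ]
}}

```text
clock: 17.25
eef_pos: [0.4115, -0.2295, 0.0689]
tool_rot: [0.739, 0.674, 0.002, 0.004]
ft_force: [-0.4, 0.5, 0.1]
grip_width: 0.0849
```

Run:
```python
from h import *
tiltfix(); plan([(.3995,-.231,.049,-.1,1)],85)
```

```text
tiltfix tool deg [0.5 0.1 0. ]
now [ 0.4115 -0.2295  0.0689] yaw -0.0918 tilt [ 0.009 -0.003] w 0.0849 t 17.2
[[-3,-12,20,0,0,0.5,85]]
```

Emit:
{"method": "jog_arm", "body": {
  "deltas": [
    [[-2,-11,3,0.5,0.1,0.4,85],[-1,-2,6,0,0,0,85],[0,0,8,0,0,0,85],[0,0,3,0,0,0,85]]
  ]
}}

```text
clock: 17.65
eef_pos: [0.3991, -0.2307, 0.0481]
tool_rot: [0.74, 0.672, -0.0, 0.0]
ft_force: [-0.5, 0.3, 0.0]
grip_width: 0.085
```

Run:
```python
from h import *
tiltfix(); plan([(.3995,-.231,.049,-.1,1)],85)
```

```text
tiltfix tool deg [0. 0. 0.]
now [ 0.3991 -0.2307  0.0481] yaw -0.0962 tilt [ 0.    -0.001] w 0.085 t 17.6
[[0,0,-1,0,0,0.2,85]]
```

Emit:
{"method": "jog_arm", "body": {
  "deltas": [
    [[0,0,-1,0,0,0,50],[0,0,0,0,0,0,40],[0,0,0,0,0,0,30],[0,0,0,0,0,0,30],[0,0,0,0,0,0,30]]
  ]
}}

```text
clock: 18.15
eef_pos: [0.3996, -0.2311, 0.0503]
tool_rot: [0.74, 0.672, 0.0, 0.001]
ft_force: [-0.2, 0.5, -1.9]
grip_width: 0.0551
```

Emit:
{"method": "jog_arm", "body": {
  "deltas": [
    [[0,0,-10,0,0,0,30],[0,0,-25,0,0,0,30],[0,0,-40,0,0,0,30],[0,0,-40,0,0,0,30],[0,0,-5,0,0,0,30]]
  ]
}}

```text
clock: 18.65
eef_pos: [0.3978, -0.23, 0.1747]
tool_rot: [0.74, 0.672, -0.001, -0.001]
ft_force: [0.4, -0.1, -1.0]
grip_width: 0.0547
```

Emit:
{"method": "jog_arm", "body": {
  "deltas": [
    [[15,27,0,-0.1,0,-1,30],[15,27,0,-0.2,0,-1,30],[14,28,0,-0.2,0,-1,30],[14,28,0,-0.2,0,-1,30],[13,28,0,-0.1,0,-1,30]]
  ]
}}

```text
clock: 19.15
eef_pos: [0.5417, -0.1684, 0.179]
tool_rot: [0.712, 0.702, 0.004, 0.007]
ft_force: [0.1, -1.3, -1.3]
grip_width: 0.055
```

Emit:
{"method": "jog_arm", "body": {
  "deltas": [
    [[13,28,0,-0.2,0,-1,30],[12,29,0,-0.1,0,-1,30],[8,27,0,-0.1,0,-1,30],[0,0,0,0,0,0,30]]
  ]
}}

```text
clock: 19.55
eef_pos: [0.6305, -0.131, 0.1777]
tool_rot: [0.691, 0.723, 0.006, 0.008]
ft_force: [-0.7, 0.1, -1.7]
grip_width: 0.055
```

Run:
```python
from h import *
tiltfix(); plan([sad(1,.115)+(3,),sad(1,.0945)+(2,)],30)
```

```text
tiltfix tool deg [1.1 0.2 0. ]
now [ 0.6305 -0.131   0.1777] yaw 0.0454 tilt [ 0.02  -0.003] w 0.055 t 19.6
[[-1,-1,21,0,0,0.2,30],[-1,-1,21,0,0,0.2,30],[-1,-1,21,0,0,0.2,30]]
[[0,0,10,0,0,0.0,30],[0,0,10,0,0,0.0,30]]
```

Emit:
{"method": "jog_arm", "body": {
  "deltas": [
    [[-1,-1,15,0.6,0.1,0.2,30],[-1,-1,20,0.5,0.1,0.2,30],[0,-1,20,0,0,0.1,30],[0,0,13,0,0,0,30],[0,0,5,0,0,0,30]]
  ]
}}

```text
clock: 20.05
eef_pos: [0.6229, -0.1345, 0.0973]
tool_rot: [0.695, 0.719, -0.003, -0.003]
ft_force: [-1.2, 0.4, -2.5]
grip_width: 0.0549
```

Run:
```python
from h import *
tiltfix(); plan([sad(1,.0945)+(1,)],30)
```

```text
tiltfix tool deg [-0.5  0.   0. ]
now [ 0.6229 -0.1345  0.0973] yaw 0.0335 tilt [-0.009 -0.   ] w 0.0549 t 20.1
[[1,4,3,0,0,-0.1,30]]
```

Emit:
{"method": "jog_arm", "body": {
  "deltas": [
    [[1,4,1,-0.4,0,-0.1,30],[0,0,1,0,0,0,30],[0,0,0.5,0,0,0,30]]
  ]
}}

```text
clock: 20.35
eef_pos: [0.6249, -0.134, 0.0933]
tool_rot: [0.695, 0.719, -0.001, -0.002]
ft_force: [-0.2, 0.1, -0.6]
grip_width: 0.0549
```

Run:
```python
from h import *
tiltfix(); plan([sad(1,.0945)+(1,)],30); print(get_obs()['ft_force'])
```

```text
tiltfix tool deg [-0.3 -0.1  0. ]
now [ 0.6249 -0.134   0.0933] yaw 0.0335 tilt [-0.005  0.001] w 0.0549 t 20.4
[[1,2,-1,0,0,-0.1,30]]
[-0.15355774  0.12173123 -0.59840859]
```

Emit:
{"method": "jog_arm", "body": {
  "deltas": [
    [[0,1,0,0,0,0,60],[0,0,0,0,0,0,75],[0,0,0,0,0,0,80],[0,0,-10,0,0,0,80],[0,0,-35,0,0,0,85]]
  ]
}}

```text
clock: 20.85
eef_pos: [0.6247, -0.1339, 0.1381]
tool_rot: [0.695, 0.719, -0.003, -0.004]
ft_force: [0.3, -0.3, 0.1]
grip_width: 0.0849
```

Emit:
{"method": "jog_arm", "body": {
  "deltas": [
    [[0,2,-28,0,0,0,85],[-11,-29,0,0,0,1,85],[-12,-29,0,0.2,0,1,85],[-13,-28,0,0.2,0,1,85],[-13,-28,0,0.2,0,1,85]]
  ]
}}

```text
clock: 21.35
eef_pos: [0.5194, -0.1846, 0.1793]
tool_rot: [0.719, 0.695, -0.001, 0.002]
ft_force: [0.7, -0.3, 0.2]
grip_width: 0.0852
```

Emit:
{"method": "jog_arm", "body": {
  "deltas": [
    [[-14,-28,0,0.2,0,1,85],[-14,-28,0,0.2,0,1,85],[-15,-27,0,0.2,0,1,85],[-15,-25,0,0.2,0,1,85],[0,0,0,0,0,0,85]]
  ]
}}

```text
clock: 21.85
eef_pos: [0.4026, -0.2394, 0.1864]
tool_rot: [0.744, 0.668, -0.005, 0.002]
ft_force: [0.6, 0.2, 0.5]
grip_width: 0.085
```

```bash
cat >> h.py <<'E'
def check():
    np.set_printoptions(precision=4,suppress=True)
    n=str(int(get_obs()['clock']*100)); snap('side','s_%s.png'%n);snap('top','t_%s.png'%n)
    for c in('top','side'):
      for r in masks_of('roller1',c)[:6]:
        u,v=r['at']; q=ray(c,u,v,.103); s=''
        if q[0]>.55:
          x,e=fit(roller_m(.103),[q[0],q[1],.036],[(c,r['pixels'])]); d=x[:2]-[.629,-.1833]; cc,ss=np.cos(.036),np.sin(.036); s=' carrier mm %s yaw %.3f e %.2f'%(np.round(1e3*np.array([cc*d[0]+ss*d[1],-ss*d[0]+cc*d[1]])),x[2]-.036,e)
        print(c,round(r['conf'],2),np.round(r['at']),r['pixels'].sum(),s)
E
python3 - <<'E'
from h import *
check()
tiltfix(); plan([(.3995,-.231,.1,-.1,2),(.3995,-.231,.049,-.1,2)],85)
E
```

```text
top 0.76 [366. 177.] 324  carrier mm [-2. 50.] yaw 0.051 e 0.07
top 0.72 [397. 258.] 311 
top 0.65 [345. 172.] 315  carrier mm [ 1. 99.] yaw -0.032 e 0.07
side 0.88 [314. 325.] 321 
side 0.6 [301. 315.] 418 
side 0.54 [332. 207.] 283  carrier mm [ 6. 97.] yaw 0.116 e 0.51
tiltfix tool deg [-0.1  0.5  0. ]
now [ 0.4061 -0.2384  0.1858] yaw -0.1043 tilt [-0.003 -0.008] w 0.0848 t 22.1
[[3,-4,43,0,0,-0.1,85],[3,-4,43,0,0,-0.1,85]]
[[0,0,26,0,0,0.0,85],[0,0,26,0,0,0.0,85]]
```

Emit:
{"method": "jog_arm", "body": {
  "deltas": [
    [[4,-4,25,0,0.3,0,85],[4,-5,30,0,0.2,0,85],[0,-3,28,0,0,0,85],[0,0,22,0,0,0,85],[0,0,10,0,0,0,85]]
  ]
}}

```text
clock: 22.55
eef_pos: [0.4034, -0.2289, 0.0701]
tool_rot: [0.74, 0.672, 0.002, 0.004]
ft_force: [-0.1, 0.2, -0.2]
grip_width: 0.0851
```

Run:
```python
from h import *
tiltfix(); plan([(.3995,-.231,.049,-.1,1)],85)
```

```text
tiltfix tool deg [0.5 0.2 0. ]
now [ 0.4034 -0.2289  0.0701] yaw -0.0956 tilt [ 0.008 -0.004] w 0.0851 t 22.6
[[-2,-4,21,0,0,0.2,85]]
```

Emit:
{"method": "jog_arm", "body": {
  "deltas": [
    [[-2,-4,3,0.5,0.2,0.2,85],[0,0,7,0,0,0,85],[0,0,8,0,0,0,85],[0,0,2,0,0,0,85],[0,0,0,0,0,0,85]]
  ]
}}

```text
clock: 23.05
eef_pos: [0.4018, -0.2305, 0.0494]
tool_rot: [0.74, 0.672, 0.0, 0.0]
ft_force: [-0.1, -0.2, 0.5]
grip_width: 0.0847
```

Run:
```python
from h import *
tiltfix(); plan([(.3995,-.231,.049,-.1,1)],85)
```

```text
tiltfix tool deg [ 0. -0.  0.]
now [ 0.4018 -0.2305  0.0494] yaw -0.0966 tilt [0.001 0.   ] w 0.0847 t 23.1
[[-1,-2,0,0,0,0.2,85]]
```

Emit:
{"method": "jog_arm", "body": {
  "deltas": [
    [[-1,-2,0,0,0,0.2,50],[0,0,0,0,0,0,40],[0,0,0,0,0,0,30],[0,0,0,0,0,0,30],[0,0,0,0,0,0,30]]
  ]
}}

```text
clock: 23.55
eef_pos: [0.4, -0.2319, 0.0508]
tool_rot: [0.742, 0.671, 0.001, 0.001]
ft_force: [0.1, 0.1, -1.5]
grip_width: 0.0551
```

Emit:
{"method": "jog_arm", "body": {
  "deltas": [
    [[0,0,-10,0,0,0,30],[0,0,-25,0,0,0,30],[0,0,-40,0,0,0,30],[0,0,-40,0,0,0,30],[0,0,-5,0,0,0,30]]
  ]
}}

```text
clock: 24.05
eef_pos: [0.3977, -0.2307, 0.1749]
tool_rot: [0.742, 0.671, -0.0, -0.002]
ft_force: [1.4, -0.4, -0.7]
grip_width: 0.0553
```

Emit:
{"method": "jog_arm", "body": {
  "deltas": [
    [[9,28,0,0,0,-1,30],[8,28,0,-0.1,0,-1,30],[8,28,0,0,0,-1,30],[7,28,0,-0.1,0,-1,30],[7,29,0,0,0,-1,30]]
  ]
}}

```text
clock: 24.55
eef_pos: [0.5417, -0.2014, 0.177]
tool_rot: [0.713, 0.702, 0.0, 0.0]
ft_force: [0.3, -0.3, -2.0]
grip_width: 0.0547
```

Emit:
{"method": "jog_arm", "body": {
  "deltas": [
    [[6,29,0,0,0,-1,30],[6,29,0,-0.1,0,-1,30],[4,26,0,0,0,-0.6,30],[0,0,0,0,0,0,30]]
  ]
}}

```text
clock: 24.95
eef_pos: [0.6302, -0.1823, 0.1725]
tool_rot: [0.695, 0.719, -0.0, -0.001]
ft_force: [0.3, -0.3, -2.4]
grip_width: 0.0553
```

Run:
```python
from h import *
tiltfix(); plan([sad(0,.115)+(3,),sad(0,.0945)+(2,)],30)
```

```text
tiltfix tool deg [-0.1 -0.1  0. ]
now [ 0.6302 -0.1823  0.1725] yaw 0.0347 tilt [-0.002  0.001] w 0.0553 t 24.9
[[0,0,19,0,0,0.0,30],[0,0,19,0,0,0.0,30],[0,0,19,0,0,0.0,30]]
[[0,0,10,0,0,0.0,30],[0,0,10,0,0,0.0,30]]
```

Emit:
{"method": "jog_arm", "body": {
  "deltas": [
    [[0,1,15,-0.3,0,0,30],[0,1,20,-0.3,0,0,30],[0,1,20,-0.2,0,0,30],[0,1,13,0,0,0,30],[0,0,5,0,0,0,30]]
  ]
}}

```text
clock: 25.45
eef_pos: [0.6318, -0.1819, 0.0947]
tool_rot: [0.695, 0.719, 0.003, 0.002]
ft_force: [-0.1, -2.7, 17.2]
grip_width: 0.055
```

Run:
```python
from h import *
tiltfix(); plan([sad(0,.0945)+(1,)],30)
```

```text
tiltfix tool deg [ 0.4 -0.1  0. ]
now [ 0.6318 -0.1819  0.0947] yaw 0.0347 tilt [0.007 0.002] w 0.055 t 25.4
[[-1,-3,0,0,0,-0.1,30]]
```

Emit:
{"method": "jog_arm", "body": {
  "deltas": [
    [[0,0,-1,0,0,0,60],[0,0,0,0,0,0,75],[0,0,0,0,0,0,80],[0,0,-10,0,0,0,80],[0,0,-35,0,0,0,85]]
  ]
}}

```text
clock: 25.95
eef_pos: [0.6289, -0.1818, 0.1401]
tool_rot: [0.695, 0.719, 0.002, -0.001]
ft_force: [0.5, -0.1, -0.4]
grip_width: 0.0849
```

Emit:
{"method": "jog_arm", "body": {
  "deltas": [
    [[0,0,-28,0,0,0,85],[-4,-29,0,0,0,1,85],[-5,-29,0,0.2,0,1,85],[-6,-29,0,0.2,0,1,85],[-7,-29,0,0.2,0,1,85]]
  ]
}}

```text
clock: 26.45
eef_pos: [0.5201, -0.2065, 0.183]
tool_rot: [0.719, 0.695, 0.004, 0.007]
ft_force: [0.4, -0.4, 0.8]
grip_width: 0.0851
```

Emit:
{"method": "jog_arm", "body": {
  "deltas": [
    [[-7,-29,0,0.2,0,1,85],[-7,-28,0,0.2,0,1,85],[-7,-28,0,0.2,0,1,85],[-6,-27,0,0.2,0,0.8,85],[0,0,0,0,0,0,85]]
  ]
}}

```text
clock: 26.95
eef_pos: [0.4022, -0.2289, 0.1908]
tool_rot: [0.743, 0.669, 0.002, 0.009]
ft_force: [0.3, 0.6, -0.2]
grip_width: 0.0851
```

Run:
```python
from h import *
check()
tiltfix(); plan([(.3995,-.231,.1,-.1,2),(.3995,-.231,.049,-.1,2)],85)
```

```text
top 0.73 [364. 177.] 332  carrier mm [-3. 50.] yaw 0.021 e 0.05
top 0.71 [342. 172.] 326  carrier mm [  1. 100.] yaw -0.037 e 0.05
top 0.64 [396. 258.] 209 
top 0.56 [384. 174.] 356  carrier mm [ 3. -0.] yaw -0.052 e 0.08
side 0.94 [346. 219.] 436  carrier mm [ 0. 49.] yaw -0.038 e 0.06
side 0.73 [330. 209.] 399  carrier mm [ 3. 98.] yaw 0.003 e 0.09
side 0.68 [364. 230.] 461  carrier mm [ 4. -2.] yaw -0.007 e 0.04
side 0.56 [301. 315.] 503 
tiltfix tool deg [1.  0.5 0. ]
now [ 0.406  -0.229   0.1902] yaw -0.1024 tilt [ 0.016 -0.011] w 0.0852 t 27.1
[[-1,-3,45,0,0,-0.1,85],[-1,-3,45,0,0,-0.1,85]]
[[0,0,26,0,0,0.0,85],[0,0,26,0,0,0.0,85]]
```

Three seated, one in the lane. Last pick.

Emit:
{"method": "jog_arm", "body": {
  "deltas": [
    [[-1,-4,28,0.6,0.3,0,85],[-1,-4,30,0.6,0.2,0,85],[0,-4,30,0.3,0,0,85],[0,0,24,0,0,0,85],[0,0,8,0,0,0,85]]
  ]
}}

```text
clock: 27.65
eef_pos: [0.4035, -0.2319, 0.0695]
tool_rot: [0.74, 0.672, -0.001, 0.002]
ft_force: [-0.1, 0.1, -0.3]
grip_width: 0.0849
```

Run:
```python
from h import *
tiltfix(); plan([(.3995,-.231,.049,-.1,1)],85)
```

```text
tiltfix tool deg [0.1 0.2 0. ]
now [ 0.4035 -0.2319  0.0695] yaw -0.0962 tilt [ 0.001 -0.004] w 0.0849 t 27.6
[[0,-4,21,0,0,0.2,85]]
```

Emit:
{"method": "jog_arm", "body": {
  "deltas": [
    [[0,-4,3,0.1,0.2,0.2,85],[0,0,7,0,0,0,85],[0,0,8,0,0,0,85],[0,0,2,0,0,0,85],[0,0,0,0,0,0,85]]
  ]
}}

```text
clock: 28.15
eef_pos: [0.4025, -0.2321, 0.0497]
tool_rot: [0.741, 0.672, 0.0, 0.002]
ft_force: [-0.5, 0.1, 0.1]
grip_width: 0.085
```

Run:
```python
from h import *
tiltfix(); plan([(.3995,-.231,.049,-.1,1)],85); print(sad(-1,0))
```

```text
tiltfix tool deg [0.2 0.1 0. ]
now [ 0.4025 -0.2321  0.0497] yaw -0.0978 tilt [ 0.003 -0.002] w 0.085 t 28.1
[[1,-3,1,0,0,0.1,85]]
(np.float64(0.6307996112251935), np.float64(-0.23326760349904885), np.float64(0.0), 0.036)
```

Emit:
{"method": "jog_arm", "body": {
  "deltas": [
    [[1,-2,0,0.1,0.1,0.1,50],[0,0,0,0,0,0,40],[0,0,0,0,0,0,30],[0,0,0,0,0,0,30],[0,0,0,0,0,0,30]]
  ]
}}

```text
clock: 28.65
eef_pos: [0.4002, -0.2312, 0.0512]
tool_rot: [0.742, 0.671, 0.0, 0.001]
ft_force: [-0.6, 0.1, -0.9]
grip_width: 0.0549
```

Emit:
{"method": "jog_arm", "body": {
  "deltas": [
    [[0,0,-10,0,0,0,30],[0,0,-25,0,0,0,30],[0,0,-40,0,0,0,30],[0,0,-40,0,0,0,30],[0,0,-5,0,0,0,30]]
  ]
}}

```text
clock: 29.15
eef_pos: [0.3991, -0.2301, 0.1756]
tool_rot: [0.742, 0.671, 0.0, -0.001]
ft_force: [0.5, -0.3, -0.7]
grip_width: 0.0549
```

Emit:
{"method": "jog_arm", "body": {
  "deltas": [
    [[3,29,0,0,0,-1,30],[2,29,0,-0.1,0,-1,30],[2,29,0,0,0,-1,30],[1,29,0,-0.1,0,-1,30],[1,29,0,0,0,-1,30]]
  ]
}}

```text
clock: 29.65
eef_pos: [0.5465, -0.2309, 0.1795]
tool_rot: [0.712, 0.702, 0.002, 0.002]
ft_force: [-0.1, -0.8, -1.8]
grip_width: 0.0553
```

Emit:
{"method": "jog_arm", "body": {
  "deltas": [
    [[0,29,0,0,0,-1,30],[0,29,0,-0.1,0,-1,30],[-1,26,0,0,0,-0.6,30],[0,0,0,0,0,0,30]]
  ]
}}

```text
clock: 30.05
eef_pos: [0.636, -0.2299, 0.1763]
tool_rot: [0.694, 0.72, 0.002, 0.001]
ft_force: [-0.6, 0.3, -1.5]
grip_width: 0.0549
```

Run:
```python
from h import *
tiltfix(); plan([sad(-1,.115)+(3,),sad(-1,.0945)+(2,)],30)
```

```text
tiltfix tool deg [ 0.3 -0.1  0. ]
now [ 0.636  -0.2299  0.1763] yaw 0.0369 tilt [0.005 0.002] w 0.0549 t 30.1
[[-1,-2,20,0,0,0.0,30],[-1,-2,20,0,0,0.0,30],[-1,-2,20,0,0,0.0,30]]
[[0,0,10,0,0,0.0,30],[0,0,10,0,0,0.0,30]]
```

Emit:
{"method": "jog_arm", "body": {
  "deltas": [
    [[-2,-1,15,0,0,0,30],[-1,-1,20,0,0,0,30],[-1,0,20,0,0,0,30],[0,0,12,0,0,0,30],[0,0,2,0,0,0,30]]
  ]
}}

```text
clock: 30.55
eef_pos: [0.6324, -0.2332, 0.1031]
tool_rot: [0.694, 0.72, 0.002, -0.001]
ft_force: [-0.4, 0.0, -1.5]
grip_width: 0.055
```

Run:
```python
from h import *
tiltfix(); plan([sad(-1,.0945)+(1,)],30)
```

```text
tiltfix tool deg [ 0.1 -0.2  0. ]
now [ 0.6324 -0.2332  0.1031] yaw 0.0372 tilt [0.001 0.003] w 0.055 t 30.6
[[0,-2,9,0,0,0.1,30]]
```

Emit:
{"method": "jog_arm", "body": {
  "deltas": [
    [[0,-1,5,0,0,0,30],[0,0,3,0,0,0,30],[0,0,0,0,0,0,30],[0,0,0,0,0,0,60],[0,0,0,0,0,0,75]]
  ]
}}

```text
clock: 31.05
eef_pos: [0.6324, -0.2338, 0.0979]
tool_rot: [0.694, 0.72, 0.002, 0.002]
ft_force: [0.4, 0.1, 0.7]
grip_width: 0.0726
```

Emit:
{"method": "jog_arm", "body": {
  "deltas": [
    [[0,0,0,0,0,0,80],[0,0,-10,0,0,0,80],[0,0,-35,0,0,0,85],[0,0,-35,0,0,0,85],[0,0,0,0,0,0,85]]
  ]
}}

```text
clock: 31.55
eef_pos: [0.6324, -0.234, 0.184]
tool_rot: [0.694, 0.72, 0.003, 0.003]
ft_force: [1.3, -0.1, 1.4]
grip_width: 0.0852
```

Run:
```python
from h import *
tiltfix(); plan([(.53,-.063,.175,.036,6),(.53,-.063,.08,.036,4)],0)
```

```text
tiltfix tool deg [ 0.5 -0.   0. ]
now [ 0.6324 -0.234   0.184 ] yaw 0.0371 tilt [0.008 0.001] w 0.0852 t 31.6
[[29,-16,1,0,0,0.0,0],[29,-16,1,0,0,0.0,0],[29,-16,1,0,0,0.0,0],[29,-16,1,0,0,0.0,0],[29,-16,1,0,0,0.0,0],[29,-16,1,0,0,0.0,0]]
[[0,0,24,0,0,0.0,0],[0,0,24,0,0,0.0,0],[0,0,24,0,0,0.0,0],[0,0,24,0,0,0.0,0]]
```

Emit:
{"method": "jog_arm", "body": {
  "deltas": [
    [[29,-16,0,0.2,0,0,0],[29,-16,0,0.2,0,0,0],[29,-16,0,0.2,0,0,0],[29,-16,0,0,0,0,0],[29,-16,0,0,0,0,0]]
  ]
}}

```text
clock: 32.05
eef_pos: [0.5482, -0.0923, 0.1863]
tool_rot: [0.696, 0.718, 0.001, 0.003]
ft_force: [-0.2, 0.9, 1.0]
grip_width: 0.0119
```

Emit:
{"method": "jog_arm", "body": {
  "deltas": [
    [[20,-12,0,0,0,0,0],[0,0,0,0,0,0,0],[0,0,0,0,0,0,0]]
  ]
}}

```text
clock: 32.35
eef_pos: [0.5332, -0.0686, 0.1881]
tool_rot: [0.695, 0.719, 0.002, 0.004]
ft_force: [0.7, -1.0, -0.3]
grip_width: -0.0
```

Run:
```python
from h import *
check()
for t,z in(('runswitch_tip',.092),('runswitch',.06),('pusher',.04),('mat',.003)):
  for c in('top','side'):
    for r in masks_of(t,c)[:2]: u,v=r['at']; print(t,c,round(r['conf'],2),np.round(r['at']),ray(c,u,v,z)[:2],r['pixels'].sum())
r=masks_of('pusher','top')[0]; print(fit(pusher_m(.003),(.41,.27,0),[('top',r['pixels'])]))
a=cv2.imread('pics/s_%d.png'%int(3235)) if 0 else None
import glob,os
f=max(glob.glob('pics/s_*.png'),key=os.path.getmtime); a=cv2.imread(f)[90:370,140:440]; cv2.imwrite('pics/k.png',cv2.resize(a,None,fx=2.1,fy=2.1,interpolation=3))
tiltfix(); plan([(.53,-.063,.08,.036,4)],0)
```

```text
top 0.8 [399. 174.] 344  carrier mm [ -0. -50.] yaw -0.039 e 0.06
top 0.63 [384. 169.] 318  carrier mm [ 3. -1.] yaw 0.017 e 0.11
top 0.48 [364. 171.] 180  carrier mm [10. 50.] yaw 0.050 e 0.89
top 0.43 [344. 170.] 139  carrier mm [12. 98.] yaw 0.321 e 1.39
side 0.96 [377. 246.] 478  carrier mm [  2. -52.] yaw -0.007 e 0.07
side 0.95 [328. 210.] 424  carrier mm [ 3. 99.] yaw -0.007 e 0.06
side 0.85 [347. 219.] 433  carrier mm [-2. 47.] yaw -0.027 e 0.06
side 0.7 [363. 232.] 483  carrier mm [ 5. -1.] yaw 0.018 e 0.05
side 0.37 [331. 358.] 5902 
runswitch_tip top 0.63 [344. 167.] [ 0.6518 -0.0803] 158
runswitch_tip top 0.59 [385. 171.] [ 0.6384 -0.191 ] 318
runswitch_tip side 0.55 [280. 241.] [ 0.4728 -0.0714] 239
runswitch side 0.69 [278. 241.] [ 0.4817 -0.0514] 188
pusher side 0.86 [189. 193.] [0.4089 0.2535] 649
mat top 0.73 [232. 258.] [0.4049 0.2445] 1140
mat side 0.84 [190. 205.] [0.398  0.2449] 791
mat side 0.41 [364. 230.] [ 0.7021 -0.1418] 442Traceback (most recent call last):
  File "<stdin>", line 6, in <module>
IndexError: list index out of range
```

Run:
```python
from h import *
r=masks_of('pusher','side')[0]; print(fit(pusher_m(.003),(.41,.26,0),[('side',r['pixels'])]))
import glob,os
f=max(glob.glob('pics/s_*.png'),key=os.path.getmtime); a=cv2.imread(f)[90:370,140:440]; cv2.imwrite('pics/k.png',cv2.resize(a,None,fx=2.1,fy=2.1,interpolation=3))
tiltfix(); plan([(.53,-.063,.08,.036,4)],0)
```

```text
(array([ 0.41555395,  0.26828306, -0.03775021]), np.float64(0.09379815100154083))
tiltfix tool deg [0.4 0.1 0. ]
now [ 0.5329 -0.0689  0.1874] yaw 0.0342 tilt [ 0.007 -0.002] w 0.0001 t 33.0
[[1,-1,27,0,0,0.0,0],[1,-1,27,0,0,0.0,0],[1,-1,27,0,0,0.0,0],[1,-1,27,0,0,0.0,0]]
```

View pics/k.png

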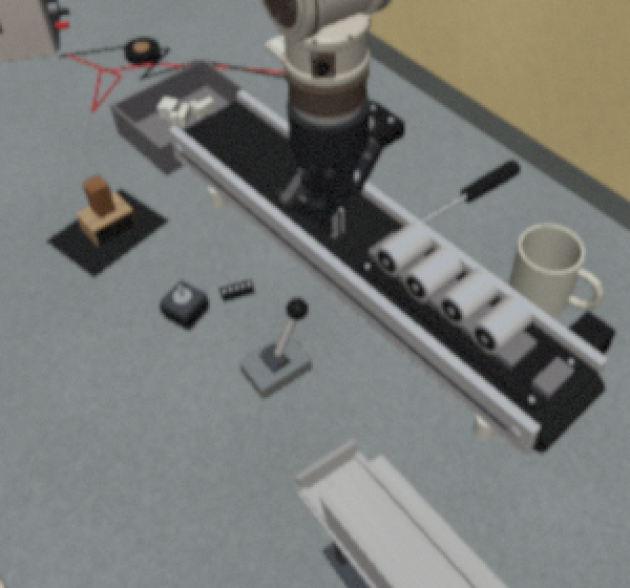

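Emit:
{"method": "jog_arm", "body": {
  "deltas": [
    [[2,0,20,0.2,0,0,0],[2,0,28,0.2,0,0,0],[2,0,28,0,0,0,0],[0,0,24,0,0,0,0],[0,0,6,0,0,0,0]]
  ]
}}

```text
clock: 33.55
eef_pos: [0.5359, -0.0632, 0.081]
tool_rot: [0.695, 0.719, 0.001, 0.004]
ft_force: [0.0, 0.3, 0.1]
grip_width: 0.0003
```

Run:
```python
from h import *
tiltfix(); plan([(.437,-.063,.08,.036,9)],0); print(get_obs()['ft_force'])
```

```text
tiltfix tool deg [0.4 0.2 0. ]
now [ 0.5359 -0.0632  0.081 ] yaw 0.0344 tilt [ 0.007 -0.003] w 0.0003 t 33.5
[[0,-11,0,0,0,0.0,0],[0,-11,0,0,0,0.0,0],[0,-11,0,0,0,0.0,0],[0,-11,0,0,0,0.0,0],[0,-11,0,0,0,0.0,0],[0,-11,0,0,0,0.0,0],[0,-11,0,0,0,0.0,0],[0,-11,0,0,0,0.0,0],[0,-11,0,0,0,0.0,0]]
[0.03183843 0.30133024 0.13039627]
```

Emit:
{"method": "jog_arm", "body": {
  "deltas": [
    [[0,-11,0,0,0,0,0],[0,-12,0,0,0,0,0],[0,-12,0,0,0,0,0],[0,-12,0,0,0,0,0],[0,-12,0,0,0,0,0]]
  ]
}}

```text
clock: 34.05
eef_pos: [0.4809, -0.0653, 0.0836]
tool_rot: [0.694, 0.719, 0.004, 0.007]
ft_force: [1.1, 0.1, 0.9]
grip_width: 0.0
```

Emit:
{"method": "jog_arm", "body": {
  "deltas": [
    [[0,-12,0,0,0,0,0],[0,-12,0,0,0,0,0],[0,-10,0,0,0,0,0],[0,-3,0,0,0,0,0],[0,0,0,0,0,0,0]]
  ]
}}

```text
clock: 34.55
eef_pos: [0.4414, -0.0667, 0.0851]
tool_rot: [0.695, 0.719, 0.006, 0.008]
ft_force: [0.3, 0.3, -0.2]
grip_width: 0.0002
```

Run:
```python
from h import *
import numpy as np
snap('side','s20.png')
for t in('runswitch_tip',):
  for r in masks_of(t,'side')[:2]: u,v=r['at']; print(t,round(r['conf'],2),np.round(r['at']),ray('side',u,v,.092)[:2],r['pixels'].sum())
a=cv2.imread('pics/s20.png')[180:310,200:360]; cv2.imwrite('pics/l.png',cv2.resize(a,None,fx=4,fy=4,interpolation=3))
tiltfix(); plan([(.437,-.063,.08,.036,1)],0); print(get_obs()['ft_force'])
```

```text
runswitch_tip 0.62 [260. 252.] [ 0.41823555 -0.06758934] 141
runswitch_tip 0.34 [188. 191.] [0.39378025 0.21014538] 589
tiltfix tool deg [1.1 0.2 0. ]
now [ 0.4418 -0.0667  0.0851] yaw 0.0354 tilt [ 0.02  -0.004] w -0.0001 t 34.6
[[4,-5,5,0,0,0.0,0]]
[-0.75409129 -1.14278386  0.18049135]
```

View pics/l.png

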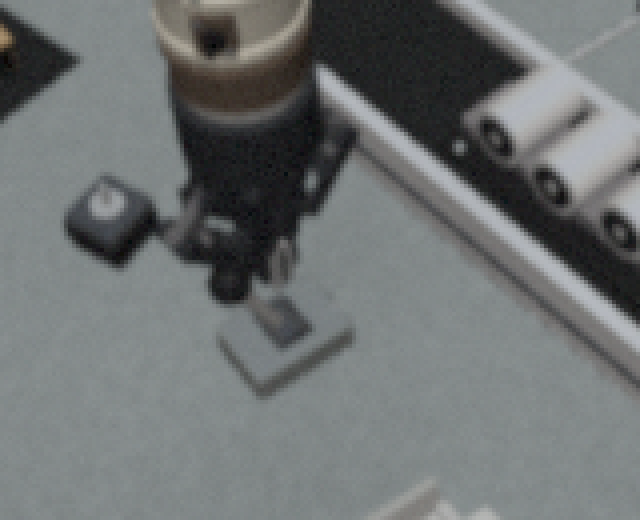

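Emit:
{"method": "jog_arm", "body": {
  "deltas": [
    [[0,-4,0,0,0,0,0],[0,-4,0,0,0,0,0],[0,-2,0,0,0,0,0]]
  ]
}}

```text
clock: 34.95
eef_pos: [0.4329, -0.0672, 0.0849]
tool_rot: [0.694, 0.72, 0.006, 0.009]
ft_force: [3.4, -1.0, -0.3]
grip_width: 0.0004
```

Emit:
{"method": "jog_arm", "body": {
  "deltas": [
    [[0,-3,0,0,0,0,0],[0,-1,0,0,0,0,0]]
  ]
}}

```text
clock: 35.15
eef_pos: [0.4329, -0.0676, 0.0859]
tool_rot: [0.694, 0.72, 0.009, 0.012]
ft_force: [3.3, 0.2, -0.8]
grip_width: 0.0002
```

Emit:
{"method": "jog_arm", "body": {
  "deltas": [
    [[0,15,0,0,0,0,0],[0,20,-5,0,0,0,0],[0,10,-35,0,0,0,0],[0,0,-40,0,0,0,0],[0,0,-30,0,0,0,0]]
  ]
}}

```text
clock: 35.65
eef_pos: [0.4684, -0.065, 0.194]
tool_rot: [0.694, 0.72, 0.002, 0.004]
ft_force: [0.9, 0.1, 0.1]
grip_width: -0.0001
```

Emit:
{"method": "jog_arm", "body": {
  "deltas": [
    [[25,-10,0,0,0,0,0],[25,-20,0,0,0,0,0],[25,-20,0,0,0,0,0],[25,-20,0,0,0,0,0],[0,0,0,0,0,0,0]]
  ]
}}

```text
clock: 36.15
eef_pos: [0.3933, 0.0337, 0.1968]
tool_rot: [0.696, 0.718, 0.003, 0.007]
ft_force: [0.6, 0.3, 0.1]
grip_width: -0.0
```

Run:
```python
from h import *
check()
for c in('top','side'):
  for t,z in(('runswitch_tip',.092),('piece1',.04)):
    for r in masks_of(t,c)[:3]: u,v=r['at']; print(t,c,round(r['conf'],2),np.round(r['at']),ray(c,u,v,z)[:2],r['pixels'].sum())
r=masks_of('pusher','side')[0]; print(fit(pusher_m(.003),(.41,.26,0),[('side',r['pixels'])]))
import glob,os
f=max(glob.glob('pics/s_*.png'),key=os.path.getmtime); a=cv2.imread(f)[80:300,140:440]; cv2.imwrite('pics/m.png',cv2.resize(a,None,fx=2.6,fy=2.6,interpolation=3))
print(get_obs()['ft_force'])
```

```text
top 0.74 [255. 128.] 1380  carrier mm [156. 343.] yaw -0.027 e 0.75
top 0.69 [365. 177.] 350  carrier mm [-2. 50.] yaw -0.015 e 0.06
top 0.66 [342. 173.] 332  carrier mm [  0. 100.] yaw 0.002 e 0.06
top 0.65 [384. 173.] 334  carrier mm [ 3. -0.] yaw -0.007 e 0.05
top 0.52 [396. 172.] 343  carrier mm [  1. -49.] yaw 0.037 e 0.10
top 0.38 [180. 178.] 78  carrier mm [ 34. 545.] yaw -0.323 e 3.21
side 0.95 [363. 230.] 484  carrier mm [ 5. -2.] yaw -0.013 e 0.05
side 0.78 [331. 206.] 452  carrier mm [ 3. 98.] yaw -0.040 e 0.07
side 0.68 [347. 224.] 430  carrier mm [-2. 48.] yaw -0.080 e 0.08
side 0.6 [259. 252.] 147 
side 0.56 [377. 248.] 485  carrier mm [  2. -52.] yaw 0.025 e 0.06
runswitch_tip top 0.43 [337. 257.] [ 0.4102 -0.0566] 87
piece1 top 0.57 [181. 185.] [0.6147 0.38  ] 82
runswitch_tip side 0.5 [258. 255.] [ 0.4119 -0.0704] 163
piece1 side 0.45 [227. 142.] [0.6109 0.3679] 48
(array([ 0.4132,  0.266 , -0.2847]), np.float64(0.7998046875))
[0.3389 0.408  0.3333]
```

View pics/m.png

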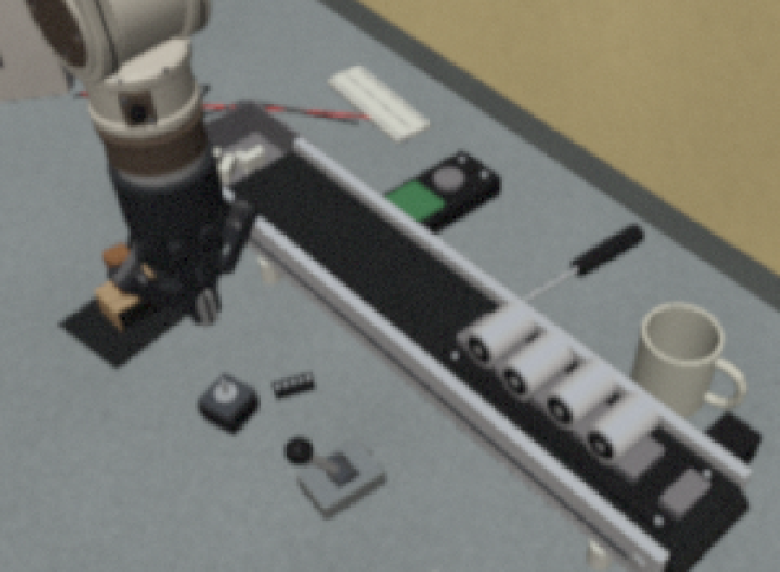

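Emit:
{"method": "jog_arm", "body": {
  "deltas": [
    [[-35,0,0,0,0,0,0],[-40,0,0,0,0,0,0],[-40,0,0,0,0,0,0],[-30,0,0,0,0,0,0],[0,0,0,0,0,0,0]]
  ]
}}

```text
clock: 37.1
eef_pos: [0.4032, -0.119, 0.1975]
tool_rot: [0.696, 0.718, 0.004, 0.008]
ft_force: [0.5, 0.1, 0.3]
grip_width: 0.0002
```

Run:
```python
from h import *
snap('side','s30.png');snap('top','t30.png')
for c in('side','top'):
  for r in masks_of('pusher',c)[:1]: print(c,fit(pusher_m(.003),(.41,.26,0),[(c,r['pixels'])]))
for c in('side','top'):
  for r in masks_of('piece1',c)[:4]: u,v=r['at']; print('piece',c,round(r['conf'],2),ray(c,u,v,.03)[:2],r['pixels'].sum())
print(get_obs()['clock'],get_obs()['eef_pos'],get_obs()['ft_force'])
```

```text
side (array([ 0.41606053,  0.26840049, -0.01770976]), np.float64(0.08410493827160494))
top (array([0.4147246 , 0.26999153, 0.00844974]), np.float64(0.05193014705882353))
piece top 0.46 [0.60981197 0.3916923 ] 79
piece top 0.46 [0.6413621  0.39019438] 65
piece top 0.45 [ 0.63162454 -0.14174785] 290
37.4 [ 0.40286775 -0.11475272  0.19751948] [-1.02885434  0.53486936  0.17302897]
```

Everything is in place, so I'm handing in.

```bash
python3 -c "from workcell import job_done; print(job_done())"
```

```text
the job is handed in; nothing more can be done
None
```

The job is done and handed in at about 37 s on the robot's clock. I swept the three printed pieces into the bin with the push block and stood it back on its mat. I then laid the four rollers from the lane in four saddles and pushed the run switch to its end stop.

What the last checks showed:
- **Rollers:** all four were within about 5 mm of the carrier's middle line, 2 mm of their saddle centres and 0.08 rad of square. The lane was empty in an earlier picture.
- **Push block:** upright, about 4 mm from the mat's middle.
- **Run switch:** ball on the on side; the arm stopped advancing against it at 3.4 N.
- **Belt and bystanders:** belt clear of pieces; I saw no bystander out of place in the pictures, but did not measure them.

Some readings disagreed or failed:
- **Pieces:** the networks found only two of the three in the last look. All three show in the bin in the pictures from after the sweep.
- **False roller and piece hits:** the networks sometimes labelled the multimeter or a piece as a roller, and a roller as a piece.
- **Push block fit:** one fit was poor because the arm blocked the view. After I moved the arm, both cameras agreed.

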